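Fold out the drying flap and set the rinsed tumblers on its pegs

TASK

Clear the space in front of the white flap cupboard by putting the washing-up bottle, upright, and the dish brush on the wooden tray, then press the cupboard's push-to-open front near its top edge until it clicks, catch it as it springs open and lower it all the way down without letting it drop. Turn every steel tumbler from the draining rack upside down and set each one on a peg of its own on the flap, mouth resting on the flap, and leave the other kitchen things where they are.

Things in the scene. Friction and masses are not known exactly. Their poses are not given: they have to be found in the camera images.
- flap (a joint): Angle of the cupboard's drop-down front (rad): 0 shut, pi/2 fully down: level on its stop, inner face up. Panel 388 mm wide, 180 high, 16 thick, 0.66 kg, no handle, outer face flush with the cupboard's front when shut, hinged along that face's lower edge. When released a spring drives it out to about 0.4 rad, then it falls by its weight unless its top edge is held back from in front or below.
- flap_top (a point): Middle of the top edge of the flap's outer face, 180 mm from the hinge. Its axes turn with the flap; shut: x into the cupboard, y left along the hinge, z up the panel. Touch latch: pushed in 4 mm or more anywhere along this edge (3 to 5 N; hard stop at 6 mm, flap -0.036 rad) it lets go for good and the flap springs out as the push is taken away. It does not latch again.
- peg0 (a point): Foot of drying peg 0 on the flap's inner face, 120 mm from the hinge; pegs 0 to 3 run right to left, 95 mm apart. The peg, 14 mm thick, round tip, stands 85 mm out along this point's x axis, which points up when the flap is down (foot then 46 mm above the worktop). A disc 34 mm wide, 5 mm high round its foot fits inside a tumbler. Hidden while shut.
- peg1 (a point): Foot of drying peg 1 on the flap's inner face, 120 mm from the hinge; pegs 0 to 3 run right to left, 95 mm apart. The peg, 14 mm thick, round tip, stands 85 mm out along this point's x axis, which points up when the flap is down (foot then 46 mm above the worktop). A disc 34 mm wide, 5 mm high round its foot fits inside a tumbler. Hidden while shut.
- peg2 (a point): Foot of drying peg 2 on the flap's inner face, 120 mm from the hinge; pegs 0 to 3 run right to left, 95 mm apart. The peg, 14 mm thick, round tip, stands 85 mm out along this point's x axis, which points up when the flap is down (foot then 46 mm above the worktop). A disc 34 mm wide, 5 mm high round its foot fits inside a tumbler. Hidden while shut.
- peg3 (a point): Foot of drying peg 3 on the flap's inner face, 120 mm from the hinge; pegs 0 to 3 run right to left, 95 mm apart. The peg, 14 mm thick, round tip, stands 85 mm out along this point's x axis, which points up when the flap is down (foot then 46 mm above the worktop). A disc 34 mm wide, 5 mm high round its foot fits inside a tumbler. Hidden while shut.
- cupboard: White flap cupboard standing on the worktop, 430 mm wide (y), 150 mm deep (x), 225 mm high, fixed. Origin: middle of its front lower edge on the worktop; x points into the cupboard, away from the robot, z up. The flap's hinge line runs along y 30 mm above this origin.
- tumbler0: Straight steel tumbler, 56 mm outside diameter, 105 mm long, wall 3 mm, bottom 4 mm, about 0.13 kg, open at one end. Origin: centre of the outside of its bottom; z points along its axis to the mouth. Starts lying on its side on the wire draining rack, mouth roughly to the left, towards the cupboard. Two to four of the four tumblers are there; the others are absent.
- tumbler1: Straight steel tumbler, 56 mm outside diameter, 105 mm long, wall 3 mm, bottom 4 mm, about 0.13 kg, open at one end. Origin: centre of the outside of its bottom; z points along its axis to the mouth. Starts lying on its side on the wire draining rack, mouth roughly to the left, towards the cupboard. Two to four of the four tumblers are there; the others are absent.
- tumbler2: Straight steel tumbler, 56 mm outside diameter, 105 mm long, wall 3 mm, bottom 4 mm, about 0.13 kg, open at one end. Origin: centre of the outside of its bottom; z points along its axis to the mouth. Starts lying on its side on the wire draining rack, mouth roughly to the left, towards the cupboard. Two to four of the four tumblers are there; the others are absent.
- tumbler3: Straight steel tumbler, 56 mm outside diameter, 105 mm long, wall 3 mm, bottom 4 mm, about 0.13 kg, open at one end. Origin: centre of the outside of its bottom; z points along its axis to the mouth. Starts lying on its side on the wire draining rack, mouth roughly to the left, towards the cupboard. Two to four of the four tumblers are there; the others are absent.
- tumbler0_rim (a point): Centre of the mouth of tumbler0, 105 mm along z from its origin.
- tumbler1_rim (a point): Centre of the mouth of tumbler1, 105 mm along z from its origin.
- tumbler2_rim (a point): Centre of the mouth of tumbler2, 105 mm along z from its origin.
- tumbler3_rim (a point): Centre of the mouth of tumbler3, 105 mm along z from its origin.
- drainer: Low steel wire draining rack, 250 x 340 mm, fixed: rods 6 mm thick along y, 44 mm apart, their tops 17 mm above the worktop. A tumbler lies between two rods, its axis about 35 mm above the worktop, the next rods 35 mm beyond its sides. Origin: centre, on the worktop; x points away from the robot, y to the left, the way the tumblers' mouths usually point.
- soap: Washing-up bottle standing upright in front of the cupboard where the flap comes down: body 62 mm diameter to 100 mm height, shoulder to 124 mm, neck 26 mm, cap 30 mm diameter from 148 to 170 mm height; 0.3 kg. Origin: centre of its underside; z up.
- sponge: Bystander: scouring sponge 90 x 60 x 32 mm. Origin: centre of its underside.
- dishbrush: White dish brush, 170 mm long, lying along its x axis in front of the cupboard: handle 20 mm thick on the -x half, head 42 mm wide, 20 mm high on the +x half; 0.1 kg. Origin: under its middle, on what it lies on.
- bowl: Bystander: white bowl 130 mm wide, 55 mm high. Origin: centre of its underside.
- handsoap: Bystander: hand-soap pump bottle 72 mm wide, 175 mm high. Origin: centre of its underside.
- jar: Bystander: brown jar 72 mm wide, 100 mm high. Origin: centre of its underside.
- spoon: Bystander: serving spoon 200 mm long, lying along its x axis. Origin: under its middle.
- tidy_tray: Flat wooden tray for the washing-up things, 150 mm (x) by 190 mm (y), 6 mm high, fixed. Origin: centre of its underside, on the worktop; x points roughly away from the robot.

How it is judged:
By the outcome, as a careful person would: the job done as asked, in the order asked, and still so for the second after the job is handed in, with the robot touching nothing.
Of tumbler0, tumbler1, tumbler2, tumbler3 only 2 to 4 are there at a start; the rules pass over those that are not, and their reading is None.
At some moment in a run one of tumbler0, tumbler1, tumbler2, tumbler3 may be knocked a few centimetres aside while the robot is not near it.
It also fails if it takes over 210 s, if anything falls off the work surface, if the arm or the gripper's body presses on something with over 40 N, if the wrist force passes 120 N, or if a joint passes its speed limit or range.

ROBOT

A 6-joint arm with a two-finger parallel gripper is mounted at the origin on the work surface. World frame = base frame: x ahead of the robot, y to its left, z up, the work surface at z = 0. Lengths are in m, angles in degrees, forces in N, time in s.
With the tool pointing down it reaches from about 0.4 to 0.825 m from the base axis. Payload 7 kg.
Tool frame: the origin (TCP) lies on the centre line of the jaws, within the pads' length; the fingertips stand 19 mm ahead of it and the grasp point (between the pads) is the TCP; z points along the fingers, y is the line along which they close (so a half turn about z gives the same grasp; the last joint's range is limited). The gripper opens to 88 mm and grips with 3 to 60 N. Pads are 19 mm wide; open, the fingers measure 130 mm over their backs; the gripper's body (78 mm by 193 mm) begins 47 mm behind the grasp point.
Start: joints at [-57.347, 20.546, 0.682, 0, -70.136, -16.507], TCP at [0.188, -0.648, 0.246] pointing down, gripper open.
Joint ranges: [-176.03, 176.03], [-82.01, 121.73], [-58.28, 71.71], [-173.87, 95.51], [-174.79, -0.11], [-173.66, 173.66]. Speed limits (degrees/s): [136.94, 136.94, 172.46, 180, 180, 180].

INTERFACE

Orientations are given as [roll, pitch, yaw] about the fixed x, y, z axes, in that order (R = Rz(yaw) Ry(pitch) Rx(roll)).
In Python, from plant import get_state, capture, close_job gives the robot as it stands.
- The arm moves only by the tool apply_moves, never from a script. Its argument "targets" is a list of rows, each a list of 7 numbers: the opening, from 0 (shut) to 1 (fully open), then the shift along the tool's x, y, z normalised to -1 to 1, where 1 is 1000 mm, then the turn, a rotation vector about the tool's x, y, z normalised to -1 to 1, where 1 is 90 degrees. In form: [[claw, tx, ty, tz, ax, ay, az], ...]. A call has 1 to 20 rows; each row shifts and turns the commanded pose from where the row before left it, along the tool's axes as they then stand; what a row does not reach is not made up. A row lasts 1/12 s, in which the tool goes at most 41.7 mm and 7.16 degrees, less where a joint would pass 70% of its speed; a pose out of reach is approached as far as the arm can. A call with a number of a shift or a turn outside -1 to 1 is refused whole. A call with a gripper value outside its range is refused whole. The fingers move at their own pace and stop on an object; "newtons" is the grip in N (left out, the last holds). Time passes only in rows, so rows that do not move let the fingers close. It gives the time, the measured TCP pose, the force, the opening and the grip force at its end, in the units of the state.
- get_state(): the state, without advancing time (a new reading comes with each control period).
- capture(name): name is "scene" or "top"; returns a dict with "frame" (400x640x3 uint8, red, green, blue), "range_z" (400x640 float32, m along the optical axis (not along the pixel's ray), 0 where there is no reading), "camera_matrix" (3x3 intrinsics, pixels), "T" (4x4, takes a point from camera to world coordinates). Camera axes: x right, y down, z forward; pixel columns grow to the right and rows downward; lengths in m; the calibration is good to about 2 mm. A picture is of the moment at which its call begins.
- close_job(): hands the job in; it is judged then, once.
The state is a dict: "time_s": time; "joints": joint angles; "qd": joint speeds; "joint_torque": joint torques, N m; "tcp_pos": TCP position; "eef_rot": TCP orientation; "contact_force": force on the tool from outside, world axes, zero at the start; "moment": the same for the moment, N m; "gripper_width": finger opening in m; "gripper_force": force on a finger pad.
Only numpy, scipy, OpenCV 4.12 (cv2) and the standard library are available. Lean on these libraries where they do the work, as an engineer would, in place of code of your own. Each camera call takes 0.05 s, during which the arm holds its last target. There are 200 camera calls.

## Working session

There is one attempt and no reset: what is moved stays moved. The work goes in short steps, Python scripts to look and compute and a tool call to move; the robot and the scene stay as the last step left them, time stands still between calls to the robot, and variables do not carry over. Pictures are saved under pics/ and viewed, at most 14 in all, crops included, and the job is handed in when it is done.

Besides the shell and the picture viewer there is one more tool, called after "Emit:" by a JSON object that holds its "api" and its "payload". apply_moves: Moves the arm, as the interface text tells. Scaled input: -1 to 1 covers 1000 mm each way for a shift and 90 degrees each way for a turn. Its arguments: {"type":"object","properties":{"targets":{"type":"array","items":{"type":"array","items":{"type":"number"}}},"newtons":{"type":"number"}},"required":["targets"]}

```bash
mkdir -p pics; ls; cat > h.py <<'E'
import numpy as np, cv2
from plant import get_state, capture, close_job
from scipy.spatial.transform import Rotation as R
def pts(c):
    d=c["range_z"];K=c["camera_matrix"];v,u=np.mgrid[:d.shape[0],:d.shape[1]]
    P=np.stack([(u-K[0,2])/K[0,0]*d,(v-K[1,2])/K[1,1]*d,d],-1)
    P=P@c["T"][:3,:3].T+c["T"][:3,3]; P[d<=0]=np.nan
    return P
def save(c,n): cv2.imwrite("pics/"+n+".png",c["frame"][:,:,::-1])
E
python3 - <<'E'
from h import *
for n in("scene","top"):
    c=capture(n);save(c,n+"0");print(n,c["camera_matrix"].tolist(),np.round(c["T"],3).tolist())
    np.savez("/tmp/"+n+".npz",**c)
print(get_state())
E
```

```text
pics
scene [[380.47921607132406, 0.0, 323.1517005979839], [0.0, 380.47921607132406, 199.74372725723188], [0.0, 0.0, 1.0]] [[-0.862, 0.413, -0.295, 0.905], [0.508, 0.702, -0.499, 0.615], [0.001, -0.58, -0.815, 1.147], [0.0, 0.0, 0.0, 1.0]]
top [[476.450650699441, 0.0, 323.79673217503273], [0.0, 476.450650699441, 195.50649050263667], [0.0, 0.0, 1.0]] [[-0.006, -0.982, 0.19, 0.21], [-1.0, 0.004, -0.011, 0.004], [0.01, -0.19, -0.982, 1.689], [0.0, 0.0, 0.0, 1.0]]
{'time_s': 0.1, 'joints': array([-5.73464505e+01,  2.05847827e+01,  6.39099801e-01, -2.03193707e-02,
       -7.01349468e+01, -1.65062748e+01]), 'qd': array([ 0.01335886, -0.1343816 ,  0.04816646,  0.02299099, -0.03306179,
       -0.0198631 ]), 'joint_torque': array([-2.32974475e-03, -5.84161341e+01,  2.93750310e+01,  7.01576516e+00,
        1.01358601e-02, -3.58158593e-05]), 'tcp_pos': array([ 0.18759121, -0.64797932,  0.24473758]), 'eef_rot': array([ 1.79917265e+02, -4.59546662e-03, -1.63859640e+02]), 'contact_force': array([-0.16073346,  0.54475471,  0.42294143]), 'moment': array([0.0105407 , 0.03614775, 0.01898693]), 'gripper_force': 0.0, 'gripper_width': 0.08800722372064844}
```

View pics/scene0.png

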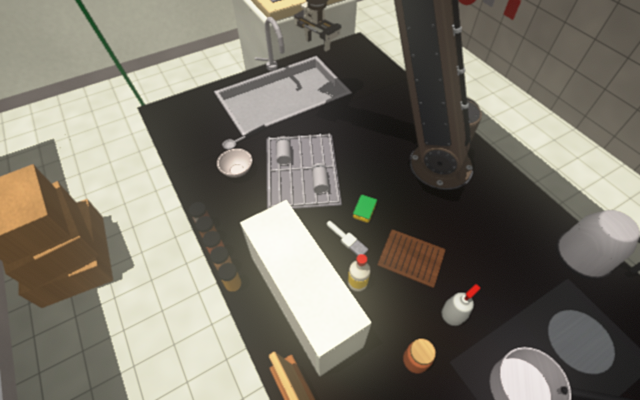

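View pics/top0.png

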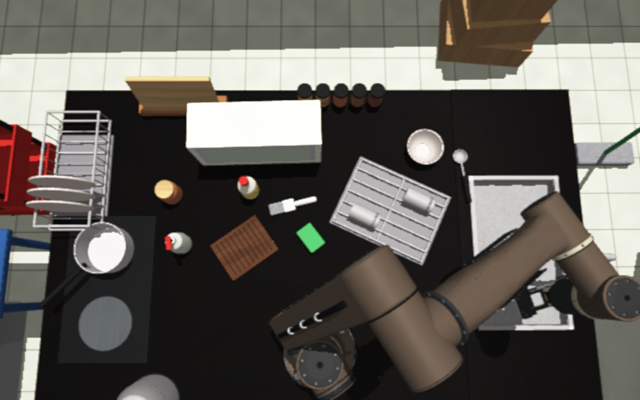

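The two views show two tumblers on the rotated rack, at top-view pixels (364,214) and (417,200). They also show the soap at (248,187), brush (293,206), tray (245,248), sponge (310,237) and the cupboard top at (255,125). Next I'll measure them.

```bash
python3 - <<'E'
from h import *
cs={n:dict(np.load(f"/tmp/{n}.npz")) for n in("scene","top")}
np.set_printoptions(precision=3,suppress=True)
def rect(name,Q):
    r=cv2.minAreaRect((Q[:,:2]*1000).astype(np.float32)); b=cv2.boxPoints(r)
    print(name,len(Q),"med",np.median(Q,0),"zmax",Q[:,2].max(),"c",np.array(r[0])/1e3,"size",np.array(r[1]),"ang",r[2]);return b
for n,c in cs.items():
    P=pts(c);f=c["frame"];h=cv2.cvtColor(f,cv2.COLOR_RGB2HSV).astype(int)
    v,u=np.mgrid[:400,:640]; z=P[...,2]
    def roi(a): return (u>=a[0])&(u<a[2])&(v>=a[1])&(v<a[3])
    print("==",n)
    B=dict(top=dict(cup=(180,95,325,170),soap=(232,170,262,203),brush=(266,190,320,220),tray=(205,212,282,282),tA=(345,200,382,228),tB=(400,185,436,216),sponge=(295,220,328,254)),
     scene=dict(cup=(235,195,375,375),soap=(343,252,373,295),brush=(323,217,371,256),tray=(375,228,448,288),tA=(310,163,331,196),tB=(273,137,294,165),sponge=(350,193,380,223)))[n]
    ok=np.isfinite(z)
    m=roi(B["cup"])&ok&(z>.21)&(z<.24); b=rect("cup top",P[m]);print(b)
    for k in("soap",):
        m=roi(B[k])&ok&(z>.02)&(z<.2); Q=P[m]; rect(k,Q)
        Q2=Q[Q[:,2]>.15]; rect("cap",Q2) if len(Q2)>2 else 0
    m=roi(B["brush"])&(h[...,2]>110)&ok&(z>0.005)&(z<.04); b=rect("brush",P[m]);
    Q=P[m];ax=np.linalg.svd(Q[:,:2]-Q[:,:2].mean(0),full_matrices=False)[2][0]; print("axis",ax, Q[:,:2]@ax@np.eye(1) if 0 else '')
    t=(Q[:,:2]-Q[:,:2].mean(0))@ax;w=(Q[:,:2]-Q[:,:2].mean(0))@[-ax[1],ax[0]]
    for a in np.arange(t.min(),t.max(),.03): s=(t>=a)&(t<a+.03);print("  ",a,np.ptp(w[s]),Q[s,2].max())
    m=roi(B["tray"])&(h[...,1]>60)&(h[...,0]<20)&ok&(z<.02);print(rect("tray",P[m]))
    m=roi(B["sponge"])&(h[...,1]>80)&ok&(z>.005)&(z<.05);rect("sponge",P[m])
    for k in("tA","tB"):
        m=roi(B[k])&ok&(z>.045)&(z<.075);Q=P[m];print(rect(k,Q)); print(np.linalg.svd(Q[:,:2]-Q[:,:2].mean(0),full_matrices=False)[2][0])
        m=roi(B[k])&ok&(z>.03)&(z<.075);rect(k+' z>.03',P[m])
E
python3 - <<'E'
import cv2
a=cv2.imread("pics/top0.png")[150:270,230:460];b=cv2.imread("pics/scene0.png")[125:265,240:380]
import numpy as np
a=cv2.resize(a,(575,300),interpolation=3);b=cv2.resize(b,(300,300),interpolation=3)
o=np.hstack([a,b]);o=cv2.resize(o,(800,int(300*800/875)));cv2.imwrite("pics/crop1.png",o)
E
```

```text
== scene
cup top 9049 med [0.74  0.25  0.226] zmax 0.23271470202878863 c [0.783 0.21 ] size [247.123 432.502] ang 1.292847990989685
[[654.27  423.278]
 [664.029  -9.114]
 [911.088  -3.538]
 [901.33  428.854]]
soap 578 med [0.57  0.259 0.107] zmax 0.17468425164091483 c [0.546 0.218] size [129.041  61.21 ] ang 64.22953033447266
cap 107 med [0.562 0.25  0.17 ] zmax 0.17468425164091483 c [0.56  0.248] size [28.197 28.285] ang 46.40988540649414
brush 478 med [0.505 0.109 0.019] zmax 0.03357884348228812 c [0.498 0.086] size [149.956 145.377] ang 52.256465911865234
axis [-0.055  0.998] 
   -0.0927106591140089 0.09860491669391966 0.025233863441596505
   -0.0627106591140089 0.11508958534393571 0.0274134885988091
   -0.0327106591140089 0.20152890162565934 0.03357884348228812
   -0.0027106591140089037 0.043724846767481354 0.026270678697391192
   0.027289340885991095 0.04239675922623294 0.026358654803640302
   0.057289340885991094 0.03932541812816524 0.024569857527246386
tray 3378 med [0.343 0.266 0.006] zmax 0.015304784518346048 c [0.343 0.257] size [250.158 230.078] ang 49.43291473388672
[[174
[... 2173 characters left out ...]
9375
tA 431 med [ 0.457 -0.154  0.058] zmax 0.06980579280207833 c [ 0.458 -0.155] size [104.831  53.577] ang 64.27018737792969
[[ 410.951 -190.886]
 [ 459.215 -214.145]
 [ 504.725 -119.708]
 [ 456.461  -96.449]]
[0.428 0.904]
tA z>.03 471 med [ 0.456 -0.154  0.058] zmax 0.06980579280207833 c [ 0.459 -0.156] size [104.814  56.172] ang 64.35187530517578
tB 420 med [ 0.511 -0.347  0.058] zmax 0.0708448002645421 c [ 0.512 -0.349] size [105.099  54.026] ang 64.23766326904297
[[ 465.216 -384.107]
 [ 513.872 -407.588]
 [ 559.552 -312.936]
 [ 510.896 -289.454]]
[-0.428 -0.904]
tB z>.03 476 med [ 0.508 -0.347  0.058] zmax 0.0708448002645421 c [ 0.512 -0.348] size [105.05  56.13] ang 64.49803924560547
```

View pics/crop1.png

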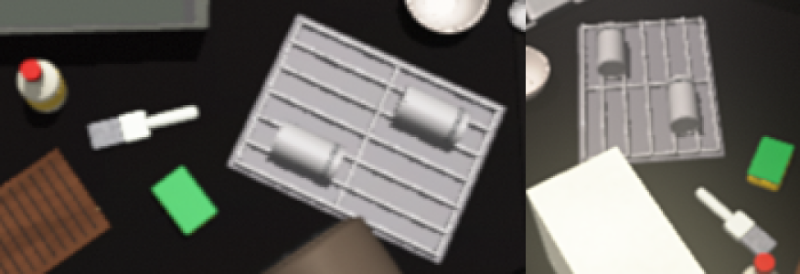

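The crop shows the brush with its head to the left and its handle towards the rack. Each tumbler lies along a rod, and the brush and soap are clear of each other. Next: check which end each mouth is at, and plan the brush pick.

```bash
cat >> h.py <<'E'
def down(yaw): return R.from_euler('xyz',[180,0,yaw],degrees=True)
def aim(d,yax):  # tool z along d, tool y ~ along yax
    z=np.array(d,float);z/=np.linalg.norm(z);y=np.array(yax,float);y-=z*(y@z);y/=np.linalg.norm(y)
    return R.from_matrix(np.c_[np.cross(y,z),y,z])
def now(log=True):
    s=get_state();r=R.from_euler('xyz',s["eef_rot"],degrees=True)
    if log: open("log.txt","a").write(repr([list(map(float,s["joints"])),list(map(float,s["tcp_pos"])),list(map(float,s["eef_rot"]))])+"\n")
    return s,np.array(s["tcp_pos"]),r
def plan(*steps):
    """steps: positions (len 3) or Rotations, from the present pose; prints rows needed and totals in tool units"""
    s,p,r=now()
    print("t %.1f"%s["time_s"],"tcp",np.round(p,4),"rot",np.round(s["eef_rot"],1),"j",np.round(s["joints"],0),"F",np.round(s["contact_force"],1),"w %.4f gf %.1f"%(s["gripper_width"],s["gripper_force"]))
    for t in steps:
        if isinstance(t,R):
            v=(r.inv()*t).as_rotvec(degrees=True);n=int(np.ceil(np.linalg.norm(v)/7));print("turn  n",n,"per row",np.round(v/90/max(n,1),4),"total deg",np.round(v,1));r=t
        else:
            d=r.inv().apply(np.array(t)-p);n=int(np.ceil(np.linalg.norm(d)/.04));print("shift n",n,"per row",np.round(d/max(n,1),4),"total",np.round(d,4));p=np.array(t)
E
python3 - <<'E'
from h import *
c=dict(np.load("/tmp/scene.npz"));P=pts(c).reshape(-1,3)
for nm,ctr in(("A",(.460,-.156)),("B",(.514,-.349))):
    a=np.array([np.cos(np.radians(64.4)),np.sin(np.radians(64.4))]);b=np.array([-a[1],a[0]])
    q=P[:,:2]-ctr;t=q@a;w=q@b
    for lo in np.arange(-.07,.075,.01):
        m=(abs(w)<.015)&(t>=lo)&(t<lo+.01);print(nm,"%.2f"%lo,m.sum(),np.round(np.sort(P[m,2])[::3],3)[:14])
plan((.506,.077,.24),down(-78.5),(.506,.077,.014))
E
```

```text
A -0.07 0 []
A -0.06 6 [0.057 0.063]
A -0.05 14 [0.059 0.062 0.064 0.065 0.067]
A -0.04 17 [0.056 0.061 0.063 0.064 0.065 0.066]
A -0.03 19 [0.053 0.061 0.063 0.064 0.064 0.066 0.067]
A -0.02 16 [0.056 0.059 0.061 0.063 0.065 0.069]
A -0.01 16 [0.058 0.062 0.063 0.063 0.065 0.069]
A 0.00 15 [0.058 0.06  0.061 0.063 0.065]
A 0.01 33 [0.005 0.01  0.012 0.014 0.016 0.058 0.061 0.061 0.063 0.065 0.066]
A 0.02 35 [0.008 0.01  0.013 0.014 0.015 0.022 0.059 0.061 0.062 0.064 0.064 0.066]
A 0.03 35 [0.007 0.011 0.012 0.013 0.015 0.017 0.058 0.061 0.062 0.063 0.065 0.067]
A 0.04 42 [-0.002  0.002  0.005  0.008  0.01   0.01   0.012  0.016  0.016  0.061
  0.062  0.063  0.064  0.066]
A 0.05 24 [-0.002  0.003  0.004  0.004  0.005  0.006  0.014  0.065]
A 0.06 16 [-0.002  0.001  0.002  0.004  0.004  0.007]
A 0.07 19 [-0.002  0.001  0.003  0.004  0.005  0.005  0.008]
B -0.07 0 []
B -0.06 8 [0.06  0.061 0.065]
B -0.05 13 [0.057 0.062 0.063 0.064 0.066]
B -0.04 16 [0.057 0.061 0.062 0.064 0.064 0.067]
B -0.03 13 [0.058 0.059 0.063 0.065 0.067]
B -0.02 14 [0.059 0.061 0.063 0.066 0.066]
B -0.01 18 [0.0
[... 219 characters left out ...]

B 0.03 28 [0.008 0.011 0.013 0.015 0.018 0.059 0.063 0.064 0.066 0.068]
B 0.04 37 [-0.001  0.     0.003  0.005  0.009  0.013  0.014  0.017  0.059  0.06
  0.063  0.065  0.068]
B 0.05 24 [-0.     0.002  0.004  0.004  0.005  0.007  0.017  0.066]
B 0.06 5 [-0.001  0.008]
B 0.07 27 [-0.     0.002  0.002  0.004  0.004  0.006  0.008  0.01   0.013]
t 0.1 tcp [ 0.1876 -0.648   0.2447] rot [ 179.9   -0.  -163.9] j [-57.  21.   1.  -0. -70. -17.] F [-0.2  0.5  0.4] w 0.0880 gf 0.0
shift n 20 per row [-0.0254  0.0304  0.0003] total [-0.5074  0.6079  0.0056]
turn  n 13 per row [ 0.0001  0.     -0.073 ] total deg [  0.1   0.1 -85.4]
shift n 6 per row [ 0.     -0.      0.0377] total [ 0.    -0.     0.226]
```

Inside surfaces show up from the middle of each tumbler to its +y end, so both mouths point left. Now for the brush.

Emit:
{"api": "apply_moves", "payload": {"targets": [[1, -0.0254, 0.0304, 0, 0, 0, 0], [1, -0.0254, 0.0304, 0, 0, 0, 0], [1, -0.0254, 0.0304, 0, 0, 0, 0], [1, -0.0254, 0.0304, 0, 0, 0, 0], [1, -0.0254, 0.0304, 0, 0, 0, 0], [1, -0.0254, 0.0304, 0, 0, 0, 0], [1, -0.0254, 0.0304, 0, 0, 0, 0], [1, -0.0254, 0.0304, 0, 0, 0, 0], [1, -0.0254, 0.0304, 0, 0, 0, 0], [1, -0.0254, 0.0304, 0, 0, 0, 0], [1, -0.0254, 0.0304, 0, 0, 0, 0], [1, -0.0254, 0.0304, 0, 0, 0, 0], [1, -0.0254, 0.0304, 0, 0, 0, 0], [1, -0.0254, 0.0304, 0, 0, 0, 0], [1, -0.0254, 0.0304, 0, 0, 0, 0], [1, -0.0254, 0.0304, 0, 0, 0, 0], [1, -0.0254, 0.0304, 0, 0, 0, 0], [1, -0.0254, 0.0304, 0, 0, 0, 0], [1, -0.0254, 0.0304, 0, 0, 0, 0], [1, -0.0254, 0.0304, 0, 0, 0, 0]]}}

```text
time_s: 1.77
tcp_pos: [0.5067, 0.079, 0.2455]
eef_rot: [180.0, -0.0, -163.8]
contact_force: [1.8, -0.7, 1.0]
gripper_width: 0.0874
gripper_force: 0.0
```

Emit:
{"api": "apply_moves", "payload": {"targets": [[0.5, 0, 0, 0, 0, 0, -0.073], [0.5, 0, 0, 0, 0, 0, -0.073], [0.5, 0, 0, 0, 0, 0, -0.073], [0.5, 0, 0, 0, 0, 0, -0.073], [0.5, 0, 0, 0, 0, 0, -0.073], [0.5, 0, 0, 0, 0, 0, -0.073], [0.5, 0, 0, 0, 0, 0, -0.073], [0.5, 0, 0, 0, 0, 0, -0.073], [0.5, 0, 0, 0, 0, 0, -0.073], [0.5, 0, 0, 0, 0, 0, -0.073], [0.5, 0, 0, 0, 0, 0, -0.073], [0.5, 0, 0, 0, 0, 0, -0.073], [0.5, 0, 0, 0, 0, 0, -0.073], [0.5, 0, 0, 0.03, 0, 0, 0], [0.5, 0, 0, 0.03, 0, 0, 0], [0.5, 0, 0, 0.03, 0, 0, 0], [0.5, 0, 0, 0.03, 0, 0, 0], [0.5, 0, 0, 0, 0, 0, 0]]}}

```text
time_s: 3.27
tcp_pos: [0.5029, 0.0754, 0.1202]
eef_rot: [179.5, -0.1, -78.5]
contact_force: [-0.8, -0.6, -0.1]
gripper_width: 0.0435
gripper_force: 0.0
```

```bash
python3 - <<'E'
from h import *
plan((.506,.077,.023),down(-78.5))
E
```

```text
t 3.3 tcp [0.5029 0.0754 0.1202] rot [ 1.795e+02 -1.000e-01 -7.850e+01] j [ 31.  12. -29.  -0. -49. -19.] F [-0.8 -0.6 -0.1] w 0.0435 gf 0.0
shift n 3 per row [-0.0004 -0.0014  0.0324] total [-0.0011 -0.0043  0.0972]
turn  n 1 per row [ 0.006  -0.001  -0.0003] total deg [ 0.5 -0.1 -0. ]
```

Emit:
{"api": "apply_moves", "payload": {"targets": [[0.5, -0.0004, -0.001, 0.025, 0, 0, 0], [0.5, -0.0004, -0.001, 0.025, 0, 0, 0], [0.5, -0.0004, -0.001, 0.025, 0, 0, 0], [0.5, 0, -0.001, 0.02, 0, 0, 0], [0.5, 0, 0, 0, 0, 0, 0], [0, 0, 0, 0, 0, 0, 0], [0, 0, 0, 0, 0, 0, 0], [0, 0, 0, 0, 0, 0, 0], [0, 0, 0, 0, 0, 0, 0], [0, 0, 0, -0.02, 0, 0, 0], [0, 0, 0, -0.03, 0, 0, 0], [0, 0, 0, -0.03, 0, 0, 0], [0, 0, 0, 0, 0, 0, 0]], "newtons": 20}}

```text
time_s: 4.35
tcp_pos: [0.5137, 0.0803, 0.1172]
eef_rot: [-179.4, 0.1, -78.4]
contact_force: [2.2, 0.4, -0.5]
gripper_width: 0.0008
gripper_force: 0.0
```

```bash
python3 - <<'E'
from h import *
s,p,r=now(False)
C=np.array([.353,.268]);tx=np.array([.821,.571]);ty=np.array([-.571,.821])
c=C+.043*tx+.004*ty; hd=ty
g=c-.0205*hd; print("grasp",g,"soap",C-.03*tx+.055*ty)
# brush head az now from 101.5 (yaw -78.5) -> tray y az 124.8
y=-78.5+(np.degrees(np.arctan2(ty[1],ty[0]))-101.5);print(y)
plan((*g,p[2]),down(y),(*g,.030))
E
```

```text
grasp [0.3977245 0.2790065] soap [0.296965 0.296025]
-55.18164551372675
t 4.3 tcp [0.5137 0.0803 0.1172] rot [-1.794e+02  1.000e-01 -7.840e+01] j [ 31.  13. -29.   0. -48. -19.] F [ 2.2  0.4 -0.5] w 0.0008 gf 0.0
shift n 6 per row [-0.0363  0.0122 -0.0001] total [-0.218   0.0735 -0.0003]
turn  n 4 per row [-0.0016 -0.     -0.0644] total deg [ -0.6  -0.  -23.2]
shift n 3 per row [ 0.     -0.      0.0291] total [ 0.     -0.      0.0872]
```

The gripper closed on nothing, so I'll look.

```bash
python3 - <<'E'
from h import *
c=capture("top");np.savez("/tmp/t1.npz",**c);c2=capture("scene");np.savez("/tmp/s1.npz",**c2)
a=cv2.resize(c["frame"][140:290,200:340],(400,428),interpolation=2);b=cv2.resize(c2["frame"][170:320,300:440],(400,428),interpolation=2)
cv2.imwrite("pics/miss.png",np.hstack([a,b])[:,:,::-1])
plan()
E
```

```text
t 4.5 tcp [0.5113 0.0795 0.113 ] rot [-1.797e+02  1.000e-01 -7.840e+01] j [ 31.  13. -29.   0. -47. -19.] F [-0.9  0.2 -0.6] w 0.0008 gf 0.0
```

View pics/miss.png

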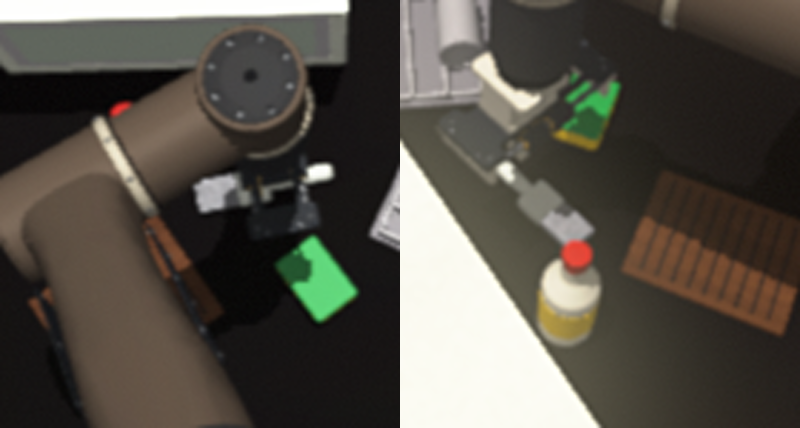

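The brush still lies under the gripper. The pads closed above the round handle's centre and slid off. I'll measure it again and go lower.

```bash
python3 - <<'E'
from h import *
for f,box in (("/tmp/t1.npz",(262,190,326,222)),("/tmp/top.npz",(262,190,326,222))):
    c=dict(np.load(f));h=cv2.cvtColor(c["frame"],cv2.COLOR_RGB2HSV);v,u=np.mgrid[:400,:640];z=pts(c)
    m=(u>=box[0])&(u<box[2])&(v>=box[1])&(v<box[3])&(h[...,2]>120)&(h[...,1]<60)&(z[...,2]>.003)&(z[...,2]<.036)
    Q=z[m];a=np.array([-.2,.98]);t=Q[:,:2]@a;w=Q[:,:2]@[a[1],-a[0]]*1
    w=Q[:,:2]@np.array([.98,.2])
    for lo in np.arange(-.10,.10,.02):
        s=(t>=lo)&(t<lo+.02)
        if s.sum()>3: print("%.2f"%lo,s.sum(),"w %.3f..%.3f"%(w[s].min(),w[s].max()),"z %.3f"%np.median(Q[s,2]))
    print(t.min(),t.max())
plan((.506,.077,.021))
E
```

```text
-0.10 14 w 0.504..0.525 z 0.018
-0.08 28 w 0.504..0.523 z 0.016
0.02 20 w 0.496..0.533 z 0.018
0.04 52 w 0.495..0.532 z 0.017
0.06 56 w 0.495..0.531 z 0.017
-0.09005588924132464 0.07983777628856942
-0.10 15 w 0.507..0.529 z 0.015
-0.08 30 w 0.506..0.525 z 0.018
-0.06 32 w 0.505..0.528 z 0.018
-0.04 30 w 0.505..0.525 z 0.016
-0.02 49 w 0.492..0.537 z 0.018
0.00 70 w 0.492..0.537 z 0.019
0.02 61 w 0.493..0.536 z 0.017
0.04 60 w 0.492..0.531 z 0.017
0.06 53 w 0.492..0.528 z 0.017
-0.0895503841998356 0.07748832087924552
t 4.5 tcp [0.5113 0.0795 0.113 ] rot [-1.797e+02  1.000e-01 -7.840e+01] j [ 31.  13. -29.   0. -47. -19.] F [-0.9  0.2 -0.6] w 0.0008 gf 0.0
shift n 3 per row [0.0005 0.0021 0.0306] total [0.0016 0.0062 0.0919]
```

Emit:
{"api": "apply_moves", "payload": {"targets": [[0.5, 0.011, 0, 0, 0, 0, 0], [0.5, 0, 0, 0.03, 0, 0, 0], [0.5, 0, 0, 0.03, 0, 0, 0], [0.5, 0, 0, 0.02, 0, 0, 0], [0.5, 0, 0, 0.005, 0, 0, 0], [0.5, 0, 0, 0, 0, 0, 0], [0.5, 0, 0, 0, 0, 0, 0], [0.5, 0, 0, 0, 0, 0, 0]]}}

```text
time_s: 5.12
tcp_pos: [0.5131, 0.0682, 0.0265]
eef_rot: [-179.9, 0.0, -78.4]
contact_force: [-0.1, 0.1, 0.2]
gripper_width: 0.0426
gripper_force: 0.0
```

```bash
python3 - <<'E'
from h import *
plan((.5107,.0685,.021))
E
```

```text
t 5.1 tcp [0.5131 0.0682 0.0265] rot [-179.9    0.   -78.4] j [ 29.  20. -34.   0. -36. -18.] F [-0.1  0.1  0.2] w 0.0426 gf 0.0
shift n 1 per row [-0.0007  0.0023  0.0055] total [-0.0007  0.0023  0.0055]
```

Emit:
{"api": "apply_moves", "payload": {"targets": [[0.5, 0, 0.002, 0.005, 0, 0, 0], [0.5, 0, 0, 0, 0, 0, 0], [0, 0, 0, 0, 0, 0, 0], [0, 0, 0, 0, 0, 0, 0], [0, 0, 0, 0, 0, 0, 0], [0, 0, 0, 0, 0, 0, 0], [0, 0, 0, 0, 0, 0, 0], [0, 0, 0, 0, 0, 0, 0]], "newtons": 20}}

```text
time_s: 5.78
tcp_pos: [0.5107, 0.0678, 0.0208]
eef_rot: [-180.0, 0.0, -78.4]
contact_force: [0.3, 0.1, 1.8]
gripper_width: 0.0184
gripper_force: 19.9
```

```bash
python3 - <<'E'
from h import *
s,p,r=now(False)
C=np.array([.353,.268]);tx=np.array([.821,.571]);ty=np.array([-.571,.821])
g=C+.043*tx+.004*ty-.030*ty; print(g)
plan((*p[:2],.08),(*g,.08),down(-55.2),(*g,.029))
E
```

```text
[0.403149 0.271207]
t 5.8 tcp [0.5107 0.0678 0.0208] rot [-180.     0.   -78.4] j [ 29.  21. -34.   0. -35. -18.] F [0.3 0.1 1.8] w 0.0184 gf 19.9
shift n 2 per row [-0.     -0.     -0.0296] total [-0.     -0.     -0.0592]
shift n 6 per row [-0.0368  0.0108 -0.    ] total [-0.2208  0.0646 -0.    ]
turn  n 4 per row [-0.0001 -0.     -0.0645] total deg [ -0.   -0.  -23.2]
shift n 2 per row [ 0.     -0.      0.0255] total [ 0.    -0.     0.051]
```

Emit:
{"api": "apply_moves", "payload": {"targets": [[0, 0, 0, -0.03, 0, 0, 0], [0, 0, 0, -0.03, 0, 0, 0], [0, -0.0315, 0.0092, 0, 0, 0, 0], [0, -0.0315, 0.0092, 0, 0, 0, 0], [0, -0.0315, 0.0092, 0, 0, 0, 0], [0, -0.0315, 0.0092, 0, 0, 0, 0], [0, -0.0315, 0.0092, 0, 0, 0, 0], [0, -0.0315, 0.0092, 0, 0, 0, 0], [0, -0.0315, 0.0092, 0, 0, 0, 0], [0, 0, 0, 0, 0, 0, -0.0645], [0, 0, 0, 0, 0, 0, -0.0645], [0, 0, 0, 0, 0, 0, -0.0645], [0, 0, 0, 0, 0, 0, -0.0645], [0, 0, 0, 0.02, 0, 0, 0], [0, 0, 0, 0.02, 0, 0, 0], [0, 0, 0, 0.008, 0, 0, 0], [0, 0, 0, 0, 0, 0, 0], [0, 0, 0, 0, 0, 0, 0], [0, 0, 0, 0, 0, 0, 0]]}}

```text
time_s: 7.37
tcp_pos: [0.4036, 0.2712, 0.0332]
eef_rot: [-180.0, 0.0, -55.2]
contact_force: [0.7, 0.4, -0.5]
gripper_width: 0.0184
gripper_force: 19.9
```

```bash
python3 - <<'E'
from h import *
plan((.4031,.2712,.0285),down(-55.2))
E
```

```text
t 7.4 tcp [0.4036 0.2712 0.0332] rot [-180.     0.   -55.2] j [ 57.  18. -38.   0. -35. -22.] F [ 0.7  0.4 -0.5] w 0.0184 gf 19.9
shift n 1 per row [-0.0002  0.0004  0.0047] total [-0.0002  0.0004  0.0047]
turn  n 1 per row [-0.0005  0.0001 -0.0002] total deg [-0.  0. -0.]
```

Emit:
{"api": "apply_moves", "payload": {"targets": [[0, 0, 0, 0.005, 0, 0, 0], [0, 0, 0, 0.001, 0, 0, 0], [0, 0, 0, 0, 0, 0, 0], [0.4, 0, 0, 0, 0, 0, 0], [0.4, 0, 0, 0, 0, 0, 0], [0.4, 0, 0, 0, 0, 0, 0], [0.4, 0, 0, -0.02, 0, 0, 0], [0.7, 0, 0, -0.04, 0, 0, 0], [0.7, 0, 0, -0.04, 0, 0, 0], [0.7, 0, 0, -0.04, 0, 0, 0], [0.7, 0, 0, -0.04, 0, 0, 0], [0.7, 0, 0, -0.04, 0, 0, 0], [0.7, 0, 0, 0, 0, 0, -0.0764], [0.7, 0, 0, 0, 0, 0, -0.0764], [0.7, 0, 0, 0, 0, 0, -0.0764], [0.7, 0, 0, 0, 0, 0, -0.0764], [0.7, 0, 0, 0, 0, 0, -0.0764], [0.7, 0, 0, 0, 0, 0, -0.0764], [0.7, 0, 0, 0, 0, 0, -0.0764], [0.7, 0, 0, 0, 0, 0, -0.0764]]}}

```text
time_s: 9.03
tcp_pos: [0.4031, 0.2707, 0.2466]
eef_rot: [-180.0, 0.0, 0.1]
contact_force: [0.2, 0.3, 0.1]
gripper_width: 0.0614
gripper_force: 0.0
```

```bash
python3 - <<'E'
from h import *
c=capture("top");np.savez("/tmp/t2.npz",**c)
P=pts(c);h=cv2.cvtColor(c["frame"],cv2.COLOR_RGB2HSV).astype(int);v,u=np.mgrid[:400,:640]
m=((h[...,0]<8)|(h[...,0]>172))&(h[...,1]>150)&(h[...,2]>100)&(P[...,2]>.15)&(P[...,2]<.19)&(u>225)&(u<270)&(v>165)&(v<205)
print("cap",m.sum(),np.median(P[m],0) if m.sum() else '')
plan((.557,.249,.235),down(0),(.557,.249,.154))
E
```

```text
cap 64 [0.55591437 0.2492819  0.16950075]
t 9.1 tcp [0.4031 0.2707 0.2466] rot [-180.     0.     0.6] j [ 57.   2. -22.  -0. -65.  33.] F [ 0.7 -0.6  0.7] w 0.0615 gf 0.0
shift n 4 per row [0.0384 0.0059 0.0029] total [0.1536 0.0234 0.0116]
turn  n 1 per row [-0.     0.     0.007] total deg [-0.   0.   0.6]
shift n 3 per row [ 0.    -0.     0.027] total [ 0.    -0.     0.081]
```

Emit:
{"api": "apply_moves", "payload": {"targets": [[0.7, 0.0384, 0.0058, 0.003, 0, 0, 0], [0.7, 0.0384, 0.0058, 0.003, 0, 0, 0], [0.7, 0.0384, 0.0058, 0.003, 0, 0, 0], [0.7, 0.0384, 0.0058, 0.003, 0, 0, 0], [0.7, 0, 0, 0.03, 0, 0, 0], [0.7, 0, 0, 0.03, 0, 0, 0], [0.7, 0, 0, 0.02, 0, 0, 0], [0.7, 0, 0, 0, 0, 0, 0], [0.7, 0, 0, 0, 0, 0, 0], [0, 0, 0, 0, 0, 0, 0], [0, 0, 0, 0, 0, 0, 0], [0, 0, 0, 0, 0, 0, 0], [0, 0, 0, 0, 0, 0, 0], [0, 0, 0, 0, 0, 0, 0], [0, 0, 0, 0, 0, 0, 0], [0, 0, 0, -0.01, 0, 0, 0], [0, 0, 0, -0.02, 0, 0, 0], [0, 0, 0, -0.02, 0, 0, 0], [0, 0, 0, 0, 0, 0, 0]], "newtons": 30}}

```text
time_s: 10.67
tcp_pos: [0.5584, 0.2479, 0.209]
eef_rot: [-179.8, -0.3, -0.2]
contact_force: [1.9, 0.6, -1.9]
gripper_width: 0.0293
gripper_force: 30.0
```

```bash
python3 - <<'E'
from h import *
plan((.299,.297,.205),(.299,.297,.163),down(0))
E
```

```text
t 10.7 tcp [0.5584 0.2479 0.209 ] rot [-179.8   -0.3   -0.2] j [ 42.  16. -11.   0. -63.  47.] F [ 1.9  0.6 -1.9] w 0.0293 gf 30.0
shift n 7 per row [-0.0371 -0.0069  0.0004] total [-0.2596 -0.0483  0.0029]
shift n 2 per row [-0.0001  0.0001  0.021 ] total [-0.0002  0.0001  0.042 ]
turn  n 1 per row [-0.0017 -0.0031 -0.002 ] total deg [-0.2 -0.3 -0.2]
```

Emit:
{"api": "apply_moves", "payload": {"targets": [[0, -0.01, -0.0018, 0, 0, 0, 0], [0, -0.02, -0.0037, 0, 0, 0, 0], [0, -0.022, -0.0041, 0, 0, 0, 0], [0, -0.022, -0.0041, 0, 0, 0, 0], [0, -0.022, -0.0041, 0, 0, 0, 0], [0, -0.022, -0.0041, 0, 0, 0, 0], [0, -0.022, -0.0041, 0, 0, 0, 0], [0, -0.022, -0.0041, 0, 0, 0, 0], [0, -0.022, -0.0041, 0, 0, 0, 0], [0, -0.022, -0.0041, 0, 0, 0, 0], [0, -0.022, -0.0041, 0, 0, 0, 0], [0, -0.02, -0.0037, 0, 0, 0, 0], [0, -0.012, -0.002, 0, 0, 0, 0], [0, 0, 0, 0.01, 0, 0, 0], [0, 0, 0, 0.015, 0, 0, 0], [0, 0, 0, 0.01, 0, 0, 0], [0, 0, 0, 0.005, 0, 0, 0], [0, 0, 0, 0, 0, 0, 0], [0, 0, 0, 0, 0, 0, 0]]}}

```text
time_s: 12.25
tcp_pos: [0.2968, 0.2958, 0.1644]
eef_rot: [179.9, 0.0, -0.2]
contact_force: [0.5, 0.1, -1.7]
gripper_width: 0.0293
gripper_force: 30.0
```

```bash
python3 - <<'E'
from h import *
plan((.299,.297,.161),down(0))
c=capture("scene");np.savez("/tmp/s2.npz",**c)
cv2.imwrite("pics/soap.png",cv2.resize(c["frame"][190:310,330:480],(600,480),interpolation=2)[:,:,::-1])
E
```

```text
t 12.2 tcp [0.2968 0.2958 0.1644] rot [179.9   0.   -0.2] j [ 72.   0. -37.   0. -53.  18.] F [ 0.5  0.1 -1.7] w 0.0293 gf 30.0
shift n 1 per row [ 0.0022 -0.0012  0.0034] total [ 0.0022 -0.0012  0.0034]
turn  n 1 per row [ 0.0006  0.0002 -0.0024] total deg [ 0.1  0.  -0.2]
```

View pics/soap.png

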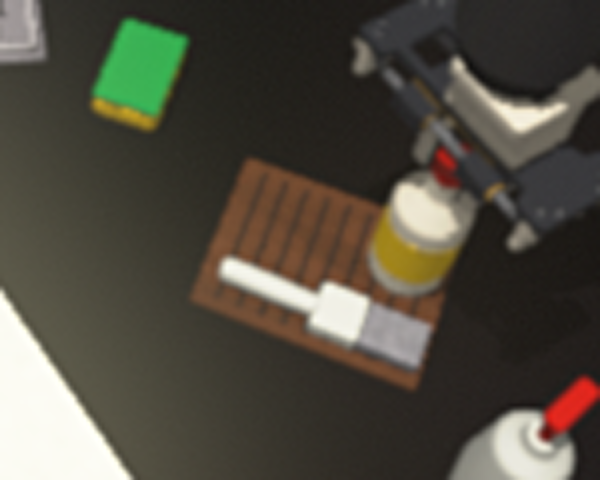

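The brush is on the tray, and the soap hangs upright near the tray's left edge. I'll move it about 13 mm inward and lower it.

Emit:
{"api": "apply_moves", "payload": {"targets": [[0, 0.0085, 0.0115, 0, 0, 0, 0], [0, 0, 0, 0, 0, 0, 0], [0, 0, 0, 0.002, 0, 0, 0], [0, 0, 0, 0.002, 0, 0, 0], [0, 0, 0, 0, 0, 0, 0], [0, 0, 0, 0, 0, 0, 0]]}}

```text
time_s: 12.8
tcp_pos: [0.3057, 0.2855, 0.1612]
eef_rot: [-179.9, -0.1, -0.2]
contact_force: [-1.2, -0.2, 2.8]
gripper_width: 0.0291
gripper_force: 30.0
```

Emit:
{"api": "apply_moves", "payload": {"targets": [[0.6, 0, 0, 0, 0, 0, 0], [0.6, 0, 0, 0, 0, 0, 0], [0.6, 0, 0, 0, 0, 0, 0], [0.6, 0, 0, 0, 0, 0, 0], [0.6, 0, 0, -0.01, 0, 0, 0], [0.6, 0, 0, -0.02, 0, 0, 0], [0.6, 0, 0, -0.03, 0, 0, 0], [0.6, 0, 0, -0.04, 0, 0, 0], [0, 0, 0, -0.04, 0, 0, 0], [0, 0, 0, 0, 0, 0, 0], [0, 0, 0, 0, 0, 0, 0]]}}

```text
time_s: 13.72
tcp_pos: [0.3058, 0.2857, 0.3028]
eef_rot: [-179.7, -0.1, -0.2]
contact_force: [-0.3, 0.4, -0.6]
gripper_width: 0.0379
gripper_force: 0.0
```

```bash
cat >> h.py <<'E'
CO=np.array([.657,.211,0]);CX=np.array([.9997,.0244,0]);CY=np.array([-.0244,.9997,0])
def cup(x,y,z): return CO+x*CX+y*CY+np.array([0,0,z])
def tilt(a): a=np.radians(a);return aim(np.sin(a)*CX-np.cos(a)*np.array([0,0,1]),-CY)
E
python3 - <<'E'
from h import *
c=capture("scene");np.savez("/tmp/s3.npz",**c);P=pts(c);h=cv2.cvtColor(c["frame"],cv2.COLOR_RGB2HSV).astype(int);v,u=np.mgrid[:400,:640]
m=((h[...,0]<8)|(h[...,0]>172))&(h[...,1]>150)&(P[...,2]>.16)&(P[...,2]<.20)&(u>390)&(u<480)&(v>190)&(v<300)
print("cap on tray",m.sum(),np.median(P[m],0))
# cupboard front face fit
Q=P[(P[...,2]>.06)&(P[...,2]<.2)&(P[...,0]>.63)&(P[...,0]<.68)&(P[...,1]>.02)&(P[...,1]<.4)]
print("front pts",len(Q))
Q=P[(P[...,2]>.215)&(P[...,2]<.235)&(P[...,0]>.6)&(P[...,0]<.75)&(P[...,1]>.02)&(P[...,1]<.4)]
for y in(.05,.12,.2,.3,.38):
    s=abs(Q[:,1]-y)<.01;print(y,np.sort(Q[s,0])[:3])
R40=tilt(40)
tip=cup(-.03,-.056,.2);tcp=tip-.019*R40.as_matrix()[:,2];print(tcp)
plan((.40,.155,.28),R40,tcp)
E
```

```text
cap on tray 197 [0.33750639 0.47083982 0.17433178]
front pts 0
0.05 [0.66321321 0.66401971 0.66439174]
0.12 [0.66283164 0.66305355 0.66306241]
0.2 [0.65996369 0.66108005 0.66109142]
0.3 [0.658423   0.6587223  0.65910122]
0.38 [0.65573562 0.65602022 0.65656492]
[0.61616609 0.1539868  0.21455486]
t 13.8 tcp [0.3052 0.2848 0.301 ] rot [-179.9   -0.    -0.2] j [ 70.  -7. -24.  -0. -73.  19.] F [-0.3 -0.8 -0.9] w 0.0342 gf 0.0
shift n 5 per row [0.0191 0.0259 0.0042] total [0.0953 0.1294 0.0208]
turn  n 6 per row [ 0.0009  0.0741 -0.0029] total deg [ 0.5 40.  -1.6]
shift n 6 per row [0.0206 0.001  0.0315] total [0.1235 0.0063 0.189 ]
```

Emit:
{"api": "apply_moves", "payload": {"targets": [[0, 0.0191, 0.0258, 0.004, 0, 0, 0], [0, 0.0191, 0.0258, 0.004, 0, 0, 0], [0, 0.0191, 0.0258, 0.004, 0, 0, 0], [0, 0.0191, 0.0258, 0.004, 0, 0, 0], [0, 0.0191, 0.0258, 0.004, 0, 0, 0], [0, 0, 0, 0, 0.001, 0.0741, -0.003], [0, 0, 0, 0, 0.001, 0.0741, -0.003], [0, 0, 0, 0, 0.001, 0.0741, -0.003], [0, 0, 0, 0, 0.001, 0.0741, -0.003], [0, 0, 0, 0, 0.001, 0.0741, -0.003], [0, 0, 0, 0, 0.001, 0.0741, -0.003], [0, 0, 0, 0, 0, 0, 0], [0, 0, 0, 0, 0, 0, 0]]}}

```text
time_s: 14.85
tcp_pos: [0.41, 0.1657, 0.3147]
eef_rot: [179.2, -37.1, 1.6]
contact_force: [-0.8, 1.2, -0.4]
gripper_width: 0.0008
gripper_force: 0.0
```

```bash
cat > kin.py <<'E'
from h import *
from scipy.optimize import least_squares
D=[eval(l) for l in open("log.txt")]
J=np.radians([d[0] for d in D]);X=np.array([d[1] for d in D]);RR=R.from_euler('xyz',[d[2] for d in D],degrees=True)
e=lambda ax,a:R.from_euler(ax,a)
def fk(j,p):
    a1,h,L1,e2,L2,d,L=p
    R1=e('z',j[0]);R2=R1*e('y',j[1]);R3=R2*e('y',-j[2]);R4=R3*e('x',p4*j[3]);R5=R4*e('y',-j[4])
    P=R1.apply([a1,0,h])+R2.apply([0,0,L1])+R3.apply([L2,d,e2])+R5.apply([L,0,0])
    # tool z = R5 x
    R6=R5*e('x',p6*j[5])*T6
    return P,R6
p4=1;p6=-1;T6=R.identity()
def fit():
    global T6,p6,best
    out=None
    for p6 in(1,-1):
        T6=R.identity();M=[(fk(j,np.zeros(7))[1].inv()*r) for j,r in zip(J,RR)]
        T6=R.concatenate(M).mean();err=max((T6.inv()*m).magnitude() for m in M)
        if out is None or err<out[0]: out=(err,p6,T6)
    err,p6,T6=out
    f=lambda p:np.concatenate([fk(j,p)[0]-x for j,x in zip(J,X)]+[.003*(p-[0,.3,.45,0,.45,-.19,.2])])
    s=least_squares(f,[0,.3,.45,0,.45,-.19,.2]);return s.x,np.degrees(err),np.abs(s.fun[:-7]).max()
def ik(pos,rot,p,seed):
    lo=np.radians([-176,-82,-58,-173.8,-174.7,-173.6]);hi=np.radians([176,121.7,71.7,95.5,-.2,173.6])
    def f(q):
        P,r=fk(q,p);return np.r_[(P-pos)*5,(rot.inv()*r).as_rotvec()]
    s=least_squares(f,np.clip(np.radians(seed),lo+.01,hi-.01),bounds=(lo,hi));return np.degrees(s.x),np.abs(s.fun).max()
E
python3 - <<'E'
from kin import *
plan(cup(-.03,-.056,.2)-.019*tilt(40).as_matrix()[:,2])
import kin
D=[eval(l) for l in open("log.txt")];kin.J=np.radians([d[0] for d in D]);kin.X=np.array([d[1] for d in D]);kin.RR=R.from_euler('xyz',[d[2] for d in D],degrees=True)
p,er,ex=kin.fit();print(p,er,ex,kin.p6)
s=get_state()["joints"]
for tag,pos,rot in(("low",cup(-.185,-.056,.016)-.019*tilt(40).as_matrix()[:,2],tilt(40)),("low50",cup(-.185,-.056,.016)-.019*tilt(50).as_matrix()[:,2],tilt(50))):
    print(tag,[np.round(a,2) for a in kin.ik(pos,rot,p,s)])
for b in(0,20,30,40,50):   # tumbler placing, tool pointing forward, b below horizontal, tool x sign either
  for k in range(4):
    pos=cup(-.12,-.1425+.095*k,.12);
    r=[]
    for sg in(1,-1):
        az=np.arctan2(pos[1],pos[0])*0.5
        d=np.array([np.cos(az)*np.cos(np.radians(b)),np.sin(az)*np.cos(np.radians(b)),-np.sin(np.radians(b))])
        r+= [min((kin.ik(pos,aim(d,[-sg*np.sin(az),sg*np.cos(az),0]),p,[50,0,-30,q4,-30,20 if sg<0 else -150]) for q4 in (0,-90,60)),key=lambda t:t[1])]
    print(b,k,[ (np.round(a[0],0).tolist(),round(a[1],3)) for a in r])
E
```

```text
t 14.8 tcp [0.41   0.1657 0.3147] rot [179.2 -37.1   1.6] j [ 72. -24. -58.  46. -53.  -9.] F [-0.8  1.2 -0.4] w 0.0008 gf 0.0
shift n 6 per row [0.0173 0.0024 0.034 ] total [0.1038 0.0144 0.2042]
[ 0.01512039 -0.13461221  0.39727028  0.08120117  0.43974261 -0.19826057
 -0.11049884] 87.27292155919002 0.17904923991880697 -1
low [array([ 37.21,  22.95, -27.91, -68.16, -22.31,  -9.79]), np.float64(0.0)]
low50 [array([ 36.43,  23.42, -25.51, -88.31, -24.92, -27.03]), np.float64(0.0)]
0 0 [([23.0, 29.0, 8.0, -85.0, -17.0, -174.0], np.float64(0.435)), ([24.0, 26.0, 2.0, -133.0, -29.0, -51.0], np.float64(0.0))]
0 1 [([32.0, 32.0, 13.0, -86.0, -21.0, -174.0], np.float64(0.399)), ([32.0, 29.0, 5.0, -126.0, -31.0, -45.0], np.float64(0.0))]
0 2 [([39.0, 39.0, 23.0, -86.0, -24.0, -174.0], np.float64(0.336)), ([40.0, 33.0, 12.0, -119.0, -32.0, -38.0], np.float64(0.0))]
0 3 [([46.0, 49.0, 41.0, -86.0, -26.0, -174.0], np.float64(0.226)), ([46.0, 41.0, 23.0, -111.0, -32.0, -30.0], np.float64(0.0))]
20 0 [([24.0, 27.0, 0.0, -77.0, -16.0, -174.0], np.float64(0.231)), ([24.0, 26.0, -3.0, -102.0, -20.0,
[... 1227 characters left out ...]
64(0.007)), ([41.0, 32.0, 0.0, -53.0, -26.0, 16.0], np.float64(0.0))]
40 3 [([47.0, 39.0, 13.0, -61.0, -28.0, -170.0], np.float64(0.0)), ([48.0, 38.0, 10.0, -49.0, -30.0, 19.0], np.float64(0.0))]
50 0 [([25.0, 25.0, -10.0, -48.0, -19.0, -156.0], np.float64(0.0)), ([25.0, 24.0, -13.0, -36.0, -23.0, 36.0], np.float64(0.0))]
50 1 [([34.0, 27.0, -7.0, -50.0, -22.0, -159.0], np.float64(0.0)), ([34.0, 26.0, -10.0, -37.0, -26.0, 31.0], np.float64(0.0))]
50 2 [([41.0, 31.0, -0.0, -48.0, -26.0, -160.0], np.float64(0.0)), ([42.0, 30.0, -3.0, -37.0, -29.0, 29.0], np.float64(0.0))]
50 3 [([48.0, 38.0, 9.0, -45.0, -30.0, -157.0], np.float64(0.0)), ([48.0, 37.0, 6.0, -36.0, -33.0, 30.0], np.float64(0.0))]
```

```bash
python3 - <<'E'
import kin
from kin import *
D=D[:-1] if False else D
for p6 in(1,-1):
    kin.p6=p6;kin.T6=R.identity()
    M=[kin.fk(j,np.zeros(7))[1].inv()*r for j,r in zip(J,RR)]
    T=R.concatenate(M[:6]).mean();print(p6,[round(np.degrees((T.inv()*m).magnitude()),1) for m in M],T.as_euler('xyz',degrees=True))
    if max((T.inv()*m).magnitude() for m in M[:6])<.05:
        j=J[-1];X=(e('z',j[0])*e('y',j[1]-j[2])).inv()*RR[-1]*T.inv()*e('x',-p6*j[5])*e('y',j[4])
        v=X.as_rotvec(degrees=True);print("axis",v/np.linalg.norm(v),np.linalg.norm(v),np.degrees(j))
E
```

```text
1 [np.float64(3.8), np.float64(1.5), np.float64(1.1), np.float64(1.3), np.float64(1.3), np.float64(1.3), np.float64(1.1), np.float64(7.9), np.float64(103.8), np.float64(131.9), np.float64(72.1), np.float64(75.7), np.float64(104.8)] [-89.9992367   36.81893695 -89.99770671]
-1 [np.float64(0.0), np.float64(0.2), np.float64(0.2), np.float64(0.0), np.float64(0.0), np.float64(0.0), np.float64(0.0), np.float64(0.0), np.float64(0.0), np.float64(0.2), np.float64(0.0), np.float64(0.1), np.float64(92.1)] [-9.00004469e+01 -4.82128299e-03 -8.99981091e+01]
axis [-9.99999994e-01 -4.69536289e-05 -1.01551857e-04] 46.027676898661646 [ 72.02090684 -23.9380096  -58.27560384  46.02905393 -52.74440739
  -8.64880983]
```

```bash
sed -i 's/^p4=1;p6=-1/p4=-1;p6=-1/' kin.py; cat >> kin.py <<'E'
P_,er_,ex_=fit()
def best(pos,rot,seed=(45,20,-20,0,-40,0)):
    c=[ik(pos,rot,P_,s) for s in([*seed],[seed[0],20,-10,60,-40,-40],[seed[0],20,-10,-60,-40,-40],[seed[0],10,-20,0,-40,100],[seed[0],10,-20,0,-40,-100])]
    return min(c,key=lambda t:(round(t[1],3),np.abs(t[0]-seed).sum()))
E
python3 - <<'E'
from kin import *
np.set_printoptions(suppress=True)
print(np.round(P_,3),er_,ex_)
for a in(40,50):
  for q in((-.015,.2),(-.1,.15),(-.185,.016)):
    a_,b_=best(cup(q[0],-.056,q[1])-.019*tilt(a).as_matrix()[:,2],tilt(a));print("flap",a,q,np.round(a_),round(b_,3))
for b in(0,20,35,50):
  for k in range(4):
    pos=cup(-.12,-.1425+.095*k,.12);o=[]
    for az in(-30,0,30):
      for sg in(1,-1):
        A=np.radians(az);B=np.radians(b);d=np.array([np.cos(A)*np.cos(B),np.sin(A)*np.cos(B),-np.sin(B)])
        q,er=best(pos,aim(d,[-sg*np.sin(A),sg*np.cos(A),0]))
        if er<.01:o.append((az,sg,np.round(q).tolist()))
    print(b,k,o)
m=np.array([.432,.902,0])
for c in((.460,-.156),(.514,-.349)):
  for b in(0,20,35,50):
    for sg in(1,-1):
      d=np.sin(np.radians(b))*m-np.cos(np.radians(b))*np.array([0,0,1]);q,er=best(np.array([*c,.04]),aim(d,sg*np.array([-.902,.432,0])),(0,20,-20,0,-40,0));print("pick",c,b,sg,np.round(q),round(er,3))
E
```

```text
[ 0.006  0.246  0.499  0.042  0.452 -0.188  0.337] 5.245505159890725e-14 0.10221829712897595
flap 40 (-0.015, 0.2) [ 45.   3. -39.  60. -31.  -2.] 0.0
flap 40 (-0.1, 0.15) [ 55.  -2. -53.  69. -34. -22.] 0.0
flap 40 (-0.185, 0.016) [ 64.  12. -58.  75. -31. -43.] 0.15
flap 50 (-0.015, 0.2) [ 50.   2. -47.  87. -35. -32.] 0.0
flap 50 (-0.1, 0.15) [ 62.  -1. -58.  83. -41. -41.] 0.037
flap 50 (-0.185, 0.016) [ 72.  18. -58.  76. -42. -56.] 0.205
0 0 [(-30, 1, [77.0, 51.0, -58.0, 74.0, -85.0, 72.0]), (-30, -1, [77.0, 51.0, -58.0, 74.0, -85.0, -108.0])]
0 1 [(-30, 1, [80.0, 49.0, -48.0, 70.0, -87.0, 83.0]), (-30, -1, [80.0, 49.0, -48.0, 70.0, -87.0, -97.0])]
0 2 [(-30, 1, [83.0, 50.0, -37.0, 67.0, -91.0, 93.0]), (-30, -1, [83.0, 50.0, -37.0, 67.0, -91.0, -87.0])]
0 3 [(-30, 1, [84.0, 52.0, -25.0, 66.0, -95.0, 102.0]), (-30, -1, [84.0, 52.0, -25.0, 66.0, -95.0, -78.0]), (0, 1, [89.0, 49.0, -50.0, 91.0, -90.0, 81.0]), (0, -1, [89.0, 49.0, -50.0, 91.0, -90.0, -99.0])]
20 0 []
20 1 [(-30, 1, [77.0, 30.0, -51.0, 70.0, -73.0, 99.0]), (-30, -1, [77.0, 30.0, -51.0, 70.0, -73.0, -81.0])]
20 2 [(-
[... 2142 characters left out ...]
-0.156) 35 -1 [ -19.   25.  -37.  -60.  -41. -135.] 0.0
pick (0.46, -0.156) 50 1 [-27.  34. -35. -72. -54.  63.] 0.0
pick (0.46, -0.156) 50 -1 [ -27.   34.  -35.  -72.  -54. -117.] 0.0
pick (0.514, -0.349) 0 1 [-17.  30. -17.   0. -43.  -9.] 0.0
pick (0.514, -0.349) 0 -1 [-17.  30. -17.   0. -43. 171.] 0.0
pick (0.514, -0.349) 20 1 [-27.  34. -14. -28. -47.  22.] 0.0
pick (0.514, -0.349) 20 -1 [ -27.   34.  -14.  -28.  -47. -158.] 0.0
pick (0.514, -0.349) 35 1 [-34.  40. -10. -43. -56.  39.] 0.0
pick (0.514, -0.349) 35 -1 [ -34.   40.  -10.  -43.  -56. -141.] 0.0
pick (0.514, -0.349) 50 1 [-40.  47.  -5. -54. -67.  50.] 0.0
pick (0.514, -0.349) 50 -1 [ -40.   47.   -5.  -54.  -67. -130.] 0.0
```

```bash
python3 - <<'E'
s=open('kin.py').read()
s=s.replace("a1,h,L1,e2,L2,d,L=p","a1,h,L1,e2,L2,d,L,d4,f5=p").replace("+R5.apply([L,0,0])","+R4.apply([0,d4,0])+R5.apply([L,0,f5])").replace("np.zeros(7)","np.zeros(9)")
s=s.replace("[.003*(p-[0,.3,.45,0,.45,-.19,.2])]","[.002*(p-X0)]").replace("least_squares(f,[0,.3,.45,0,.45,-.19,.2])","least_squares(f,X0)").replace("s.fun[:-7]","s.fun[:-9]").replace("def fit():","X0=np.array([0,.3,.45,0,.45,-.1,.2,-.1,0])\ndef fit():")
open('kin.py','w').write(s)
E
cat > reach.py <<'E'
from kin import *
np.set_printoptions(suppress=True)
print(np.round(P_,3),er_,ex_)
for a in(40,50):
  for q in((-.015,.2),(-.1,.15),(-.185,.016)):
    a_,b_=best(cup(q[0],-.056,q[1])-.019*tilt(a).as_matrix()[:,2],tilt(a));print("flap",a,q,np.round(a_),round(b_,3))
for b in(0,20,35,50):
  for k in range(4):
    pos=cup(-.12,-.1425+.095*k,.12);o=[]
    for az in(-60,-30,0,30):
      for sg in(1,-1):
        A=np.radians(az);B=np.radians(b);d=np.array([np.cos(A)*np.cos(B),np.sin(A)*np.cos(B),-np.sin(B)])
        q,er=best(pos,aim(d,[-sg*np.sin(A),sg*np.cos(A),0]))
        if er<.01:o.append((az,sg,np.round(q).tolist()))
    print(b,k,o)
E
python3 reach.py
```

```text
[ 0.     0.199  0.602  0.     0.464  0.     0.359 -0.192 -0.   ] 5.245505159890725e-14 3.214565180875706e-06
flap 40 (-0.015, 0.2) [ 18.   4. -53.  95. -11. -20.] 0.08
flap 40 (-0.1, 0.15) [ 32.   2. -58.  73. -18. -10.] 0.186
flap 40 (-0.185, 0.016) [ 15.  11. -40. -96.  -0. 174.] 0.151
flap 50 (-0.015, 0.2) [ 22.   4. -54.  95. -18. -24.] 0.217
flap 50 (-0.1, 0.15) [ 14.   2. -35. -93.  -0. 174.] 0.175
flap 50 (-0.185, 0.016) [ 15.  10. -40. -95.  -0. 174.] 0.187
0 0 [(-60, 1, [55.0, 47.0, -55.0, 66.0, -85.0, 79.0]), (-60, -1, [55.0, 47.0, -55.0, 66.0, -85.0, -101.0]), (30, 1, [-41.0, 53.0, -43.0, -109.0, -92.0, 96.0]), (30, -1, [-41.0, 53.0, -43.0, -109.0, -92.0, -84.0])]
0 1 [(-60, 1, [63.0, 49.0, -45.0, 57.0, -88.0, 87.0]), (-60, -1, [63.0, 49.0, -45.0, 57.0, -88.0, -93.0]), (30, 1, [-29.0, 60.0, -50.0, -119.0, -100.0, 107.0]), (30, -1, [-29.0, 60.0, -50.0, -119.0, -100.0, -73.0])]
0 2 [(-60, 1, [68.0, 52.0, -34.0, 52.0, -93.0, 93.0]), (-60, -1, [68.0, 52.0, -34.0, 52.0, -93.0, -87.0]), (30, 1, [-14.0, 64.0, -54.0, -132.0, -109.0, 110.0]), (30, -1, [-14.0, 64.0, -54.0, -132.0, -
[... 2022 characters left out ...]
49.0, 117.0]), (-60, -1, [44.0, 17.0, -52.0, 56.0, -49.0, -63.0]), (30, 1, [16.0, 5.0, -36.0, -43.0, -13.0, -37.0]), (30, -1, [16.0, 5.0, -36.0, -43.0, -13.0, 143.0])]
50 1 [(-60, 1, [54.0, 21.0, -44.0, 46.0, -54.0, 118.0]), (-60, -1, [54.0, 21.0, -44.0, 46.0, -54.0, -62.0])]
50 2 [(-60, 1, [61.0, 26.0, -34.0, 40.0, -60.0, 119.0]), (-60, -1, [61.0, 26.0, -34.0, 40.0, -60.0, -61.0]), (-30, 1, [54.0, 17.0, -54.0, 74.0, -42.0, 119.0]), (-30, -1, [54.0, 17.0, -54.0, 74.0, -42.0, -61.0])]
50 3 [(-60, 1, [66.0, 32.0, -23.0, 35.0, -66.0, 121.0]), (-60, -1, [66.0, 32.0, -23.0, 35.0, -66.0, -59.0]), (-30, 1, [63.0, 22.0, -45.0, 63.0, -46.0, 123.0]), (-30, -1, [63.0, 22.0, -45.0, 63.0, -46.0, -57.0])]
```

```bash
cat > fl.py <<'E'
from kin import *
def dirn(a,dy): # x-z projection tilted a from vertical, plus sideways dy
    a=np.radians(a);v=np.sin(a)*CX-np.cos(a)*np.array([0,0,1])+dy*CY;return v/np.linalg.norm(v)
def body(tcp,rot):
    c=np.array([[x,y,-.047] for x in(-.039,.039) for y in(-.097,.097)]);return tcp+rot.apply(c)
def fpose(th,a,dy,y,sg=-1,over=.016,half=.0095):
    d=dirn(a,dy);rot=aim(d,sg*CY);th=np.radians(th)
    C=cup(-.18*np.sin(th),y,.03+.18*np.cos(th))
    n=np.array([np.cos(np.radians(a)),0,np.sin(np.radians(a))]) # approx world
    tipc=C-half*n+over*d/abs(np.hypot(d[0],d[2]))
    return tipc-.019*d,rot
E
python3 - <<'E'
from fl import *
for y in(-.15,-.1,-.05,0,.05,.1,.15):
  for a in(15,20,25,30):
    for dy in(-.6,-.4,-.2,0,.2,.4,.6):
      pos,rot=fpose(90,a,dy,y);bz=body(pos,rot)
      if bz[:,2].min()<.015: continue
      q,er=best(pos,rot)
      if er<.005: print(y,a,dy,np.round(q).tolist(),"bodymin",np.round(bz[:,2].min(),3),np.round(bz[:,0].max(),3))
E
```

```text
-0.15 15 0.2 [26.0, 12.0, -45.0, -16.0, -15.0, 81.0] bodymin 0.046 0.504
-0.15 15 0.4 [10.0, 15.0, -33.0, -41.0, -30.0, 118.0] bodymin 0.026 0.509
-0.15 20 0.2 [29.0, 11.0, -51.0, -11.0, -5.0, 75.0] bodymin 0.041 0.501
-0.15 20 0.4 [8.0, 14.0, -35.0, -47.0, -27.0, 127.0] bodymin 0.022 0.508
-0.15 25 0.4 [5.0, 14.0, -35.0, -56.0, -25.0, 140.0] bodymin 0.018 0.506
-0.1 15 0.2 [35.0, 12.0, -49.0, -7.0, -11.0, 65.0] bodymin 0.046 0.503
-0.1 15 0.4 [18.0, 14.0, -35.0, -40.0, -26.0, 111.0] bodymin 0.026 0.508
-0.1 20 0.4 [17.0, 13.0, -36.0, -46.0, -22.0, 119.0] bodymin 0.022 0.507
-0.1 25 0.4 [14.0, 13.0, -37.0, -55.0, -20.0, 132.0] bodymin 0.018 0.505
-0.05 15 -0.4 [52.0, 20.0, -56.0, 50.0, -33.0, -11.0] bodymin 0.026 0.502
-0.05 15 0.2 [41.0, 13.0, -57.0, 15.0, -2.0, 37.0] bodymin 0.046 0.502
-0.05 15 0.4 [26.0, 14.0, -35.0, -39.0, -22.0, 102.0] bodymin 0.026 0.507
-0.05 20 0.4 [26.0, 13.0, -37.0, -44.0, -17.0, 109.0] bodymin 0.022 0.505
-0.05 25 0.4 [24.0, 13.0, -38.0, -53.0, -14.0, 122.0] bodymin 0.018 0.504
0 15 -0.4 [58.0, 22.0, -51.0, 43.0, -36.0, -9.0] bodymin 0.026 0.5
0 15 -0.2 [
[... 1356 characters left out ...]
, 30.0, -34.0, 31.0, -46.0, -5.0] bodymin 0.026 0.497
0.15 15 -0.2 [65.0, 24.0, -41.0, 35.0, -33.0, -6.0] bodymin 0.046 0.492
0.15 15 0 [58.0, 20.0, -50.0, 48.0, -17.0, -13.0] bodymin 0.066 0.491
0.15 15 0.4 [55.0, 19.0, -39.0, -14.0, -6.0, 53.0] bodymin 0.026 0.502
0.15 20 -0.4 [69.0, 29.0, -39.0, 39.0, -44.0, -15.0] bodymin 0.022 0.495
0.15 20 -0.2 [64.0, 24.0, -48.0, 51.0, -30.0, -21.0] bodymin 0.041 0.488
0.15 20 0 [45.0, 19.0, -57.0, 92.0, -14.0, -44.0] bodymin 0.06 0.486
0.15 25 -0.4 [69.0, 29.0, -43.0, 48.0, -42.0, -26.0] bodymin 0.018 0.494
0.15 25 -0.2 [61.0, 23.0, -53.0, 68.0, -29.0, -37.0] bodymin 0.036 0.485
0.15 30 -0.2 [58.0, 23.0, -56.0, 84.0, -31.0, -51.0] bodymin 0.031 0.482
```

```bash
python3 - <<'E'
from fl import *
c=dict(np.load("/tmp/top.npz"));P=pts(c)
Q=P[170:212,140:190].reshape(-1,3);Q=Q[Q[:,2]>.06];print("jar",np.median(Q,0),Q.min(0),Q.max(0))
for y,a,dy in((0,17,.35),(.03,18,.35),(.1,18,-.25),(.1,20,-.3),(.13,18,-.25),(.13,20,-.25),(.13,22,-.3)):
  sd=(60,20,-40,40,-30,-10) if dy<0 else (35,14,-38,-39,-18,97)
  print(y,a,dy)
  for th in(0,25,45,60,75,90):
    pos,rot=fpose(th,a,dy,y);q,er=ik(pos,rot,P_,sd);b=body(pos,rot);k=b[:,2].argmin();print("  ",th,np.round(q).tolist(),round(er,3),"low corner",np.round(b[k],3),"xmax",round(b[:,0].max(),3));sd=q
E
```

```text
jar [0.53906129 0.52303998 0.09668448] [0.50739614 0.4935526  0.06002699] [0.57857704 0.5607637  0.10904352]
0 17 0.35
   0 [29.0, 13.0, -14.0, -15.0, -41.0, 75.0] 0.0 low corner [0.609 0.102 0.209] xmax 0.684
   25 [33.0, 7.0, -24.0, -14.0, -35.0, 71.0] 0.0 low corner [0.533 0.1   0.193] xmax 0.608
   45 [37.0, 5.0, -33.0, -13.0, -28.0, 68.0] 0.0 low corner [0.482 0.099 0.157] xmax 0.556
   60 [40.0, 5.0, -38.0, -14.0, -22.0, 67.0] 0.0 low corner [0.453 0.098 0.119] xmax 0.528
   75 [41.0, 9.0, -42.0, -18.0, -15.0, 69.0] 0.0 low corner [0.435 0.098 0.076] xmax 0.51
   90 [40.0, 14.0, -41.0, -27.0, -11.0, 80.0] 0.0 low corner [0.429 0.098 0.029] xmax 0.504
0.03 18 0.35
   0 [32.0, 13.0, -15.0, -13.0, -38.0, 71.0] 0.0 low corner [0.608 0.132 0.209] xmax 0.683
   25 [37.0, 7.0, -26.0, -11.0, -32.0, 65.0] 0.0 low corner [0.532 0.13  0.192] xmax 0.607
   45 [41.0, 5.0, -35.0, -9.0, -25.0, 60.0] 0.0 low corner [0.481 0.129 0.156] xmax 0.555
   60 [44.0, 6.0, -41.0, -8.0, -17.0, 57.0] 0.0 low corner [0.453 0.128 0.119] xmax 0.527
   75 [46.0, 9.0, -45.0, -9.0, -10.0, 57.0] 0.0 low corner [
[... 2212 characters left out ...]
.0] 0.0 low corner [0.423 0.442 0.083] xmax 0.497
   90 [64.0, 24.0, -48.0, 49.0, -33.0, -20.0] 0.0 low corner [0.417 0.442 0.036] xmax 0.491
0.13 22 -0.3
   0 [54.0, 23.0, -18.0, 34.0, -55.0, 12.0] 0.0 low corner [0.599 0.447 0.21 ] xmax 0.671
   25 [60.0, 19.0, -27.0, 35.0, -53.0, 5.0] 0.0 low corner [0.523 0.445 0.193] xmax 0.595
   45 [64.0, 18.0, -34.0, 36.0, -50.0, -2.0] 0.0 low corner [0.472 0.444 0.157] xmax 0.544
   60 [66.0, 19.0, -39.0, 39.0, -46.0, -9.0] 0.0 low corner [0.443 0.443 0.12 ] xmax 0.515
   75 [67.0, 21.0, -43.0, 43.0, -41.0, -16.0] 0.0 low corner [0.425 0.443 0.076] xmax 0.497
   90 [65.0, 25.0, -47.0, 51.0, -35.0, -24.0] 0.0 low corner [0.419 0.443 0.03 ] xmax 0.491
```

```bash
python3 - <<'E'
from fl import *
pos,rot=fpose(0,20,-.3,.1,over=.012)
print(pos,rot.as_euler('xyz',degrees=True))
pre=pos-.025*CX
plan((.52,.31,.33),rot,pre,pos)
E
```

```text
[0.64345768 0.31278602 0.21260371] [163.30078744 -19.99995811   1.39815896]
t 14.8 tcp [0.41   0.1657 0.3147] rot [179.2 -37.1   1.6] j [ 72. -24. -58.  46. -53.  -9.] F [-0.8  1.2 -0.4] w 0.0008 gf 0.0
shift n 5 per row [ 0.02   -0.0284  0.0109] total [ 0.1001 -0.1421  0.0544]
turn  n 4 per row [-0.044  -0.0471 -0.0069] total deg [-15.8 -17.   -2.5]
shift n 4 per row [ 0.0131 -0.0103  0.0345] total [ 0.0524 -0.0412  0.138 ]
shift n 1 per row [ 0.0235 -0.0025  0.0082] total [ 0.0235 -0.0025  0.0082]
```

Emit:
{"api": "apply_moves", "payload": {"targets": [[0, 0.02, -0.0284, 0.011, 0, 0, 0], [0, 0.02, -0.0284, 0.011, 0, 0, 0], [0, 0.02, -0.0284, 0.011, 0, 0, 0], [0, 0.02, -0.0284, 0.011, 0, 0, 0], [0, 0.02, -0.0284, 0.011, 0, 0, 0], [0, 0, 0, 0, -0.044, -0.047, -0.007], [0, 0, 0, 0, -0.044, -0.047, -0.007], [0, 0, 0, 0, -0.044, -0.047, -0.007], [0, 0, 0, 0, -0.044, -0.047, -0.007], [0, 0, 0, 0, 0, 0, 0], [0, 0, 0, 0, 0, 0, 0]]}}

```text
time_s: 15.77
tcp_pos: [0.5213, 0.3099, 0.3263]
eef_rot: [163.1, -19.8, 1.4]
contact_force: [-0.3, -0.3, -1.2]
gripper_width: 0.0006
gripper_force: 0.0
```

```bash
python3 - <<'E'
from fl import *
pos,rot=fpose(0,20,-.3,.1,over=.012)
plan(rot,pos-.025*CX)
E
```

```text
t 15.8 tcp [0.5213 0.3099 0.3263] rot [163.1 -19.8   1.4] j [ 63.  10. -19.  27. -70.  14.] F [-0.3 -0.3 -1.2] w 0.0006 gf 0.0
turn  n 1 per row [0.0029 0.002  0.0002] total deg [0.3 0.2 0. ]
shift n 4 per row [ 0.0131 -0.01    0.0335] total [ 0.0524 -0.0402  0.1342]
```

Emit:
{"api": "apply_moves", "payload": {"targets": [[0, 0.0131, -0.01, 0.0335, 0, 0, 0], [0, 0.0131, -0.01, 0.0335, 0, 0, 0], [0, 0.0131, -0.01, 0.0335, 0, 0, 0], [0, 0.0131, -0.01, 0.0335, 0, 0, 0], [0, 0, 0, 0, 0, 0, 0], [0, 0, 0, 0, 0, 0, 0], [0, 0, 0, 0, 0, 0, 0]]}}

```text
time_s: 16.35
tcp_pos: [0.6176, 0.3105, 0.2164]
eef_rot: [163.2, -20.0, 1.3]
contact_force: [0.4, 0.5, 0.4]
gripper_width: 0.0003
gripper_force: 0.0
```

```bash
python3 - <<'E'
from fl import *
pos,rot=fpose(0,20,-.3,.1,over=.012)
plan(pos-.015*CX)
c=capture("scene");np.savez("/tmp/s4.npz",**c)
cv2.imwrite("pics/pre.png",cv2.resize(c["frame"][190:390,230:450],(660,600),interpolation=2)[:,:,::-1])
E
```

```text
t 16.4 tcp [0.6176 0.3105 0.2164] rot [163.2 -20.    1.3] j [ 54.  20. -20.  32. -56.  15.] F [0.4 0.5 0.4] w 0.0003 gf 0.0
shift n 1 per row [ 0.0089 -0.0037  0.0065] total [ 0.0089 -0.0037  0.0065]
```

View pics/pre.png

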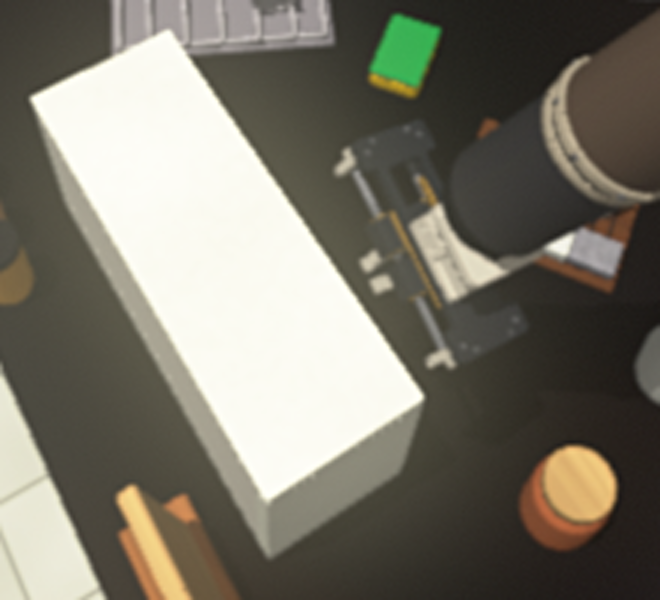

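Emit:
{"api": "apply_moves", "payload": {"targets": [[0, 0.009, -0.0037, 0.0065, 0, 0, 0], [0, 0.0028, -0.0003, 0.001, 0, 0, 0], [0, 0.0028, -0.0003, 0.001, 0, 0, 0], [0, 0.0028, -0.0003, 0.001, 0, 0, 0], [0, 0, 0, 0, 0, 0, 0], [0, 0, 0, 0, 0, 0, 0]]}}

```text
time_s: 16.9
tcp_pos: [0.6381, 0.3138, 0.2131]
eef_rot: [163.3, -20.1, 1.3]
contact_force: [0.3, -0.3, -0.1]
gripper_width: 0.0005
gripper_force: 0.0
```

Nothing touched yet, so I'll advance in small steps.

Emit:
{"api": "apply_moves", "payload": {"targets": [[0, 0.0028, -0.0003, 0.001, 0, 0, 0], [0, 0.0019, -0.0002, 0.0007, 0, 0, 0], [0, 0, 0, 0, 0, 0, 0], [0, 0, 0, 0, 0, 0, 0]]}}

```text
time_s: 17.23
tcp_pos: [0.643, 0.3139, 0.213]
eef_rot: [163.3, -20.1, 1.4]
contact_force: [-2.6, 1.1, 1.5]
gripper_width: 0.0007
gripper_force: 1.2
```

Emit:
{"api": "apply_moves", "payload": {"targets": [[0, 0.0019, -0.0002, 0.0007, 0, 0, 0], [0, 0.0009, -0.0001, 0.0003, 0, 0, 0], [0, 0, 0, 0, 0, 0, 0], [0, 0, 0, 0, 0, 0, 0]]}}

```text
time_s: 17.57
tcp_pos: [0.6461, 0.314, 0.2129]
eef_rot: [163.3, -20.1, 1.4]
contact_force: [-4.5, 0.2, 1.7]
gripper_width: 0.0003
gripper_force: 1.8
```

Emit:
{"api": "apply_moves", "payload": {"targets": [[0, 0.0019, -0.0002, 0.0007, 0, 0, 0], [0, 0.0009, -0.0001, 0.0003, 0, 0, 0], [0, 0, 0, 0, 0, 0, 0], [0, 0, 0, 0, 0, 0, 0]]}}

```text
time_s: 17.9
tcp_pos: [0.6469, 0.3137, 0.2123]
eef_rot: [163.2, -19.9, 1.3]
contact_force: [-20.2, 1.3, 6.7]
gripper_width: 0.0005
gripper_force: 8.8
```

```bash
cat > path.py <<'E'
from fl import *
import sys
rot=R.from_euler('xyz',[163.3,-20,1.4],degrees=True);d=rot.as_matrix()[:,2]
T0=np.array([.6414,.3138,.2128])
def tc(th,ov): 
    t=np.radians(th);off=.0041*min(th,20)/20
    return T0+off*CX-.18*np.sin(t)*CX+np.array([0,0,.18*(np.cos(t)-1)])+ov*d*th/90
if __name__=="__main__":
    now(); s,p,r=now(False);print(p,s["contact_force"])
    ths=list(range(int(sys.argv[1]),int(sys.argv[2])+1,5));ov=.004;q=p
    for th in ths:
        x=tc(th,ov);v=rot.inv().apply(x-q);print(th,np.round(x,4),"shift/3rows",np.round(v/3,4));q=x
E
python3 path.py 0 90
```

```text
[0.64686969 0.31372441 0.21225038] [-20.21491399   1.30859461   6.70696216]
0 [0.6414 0.3138 0.2128] shift/3rows [-0.0016  0.0002 -0.0008]
5 [0.6268 0.3134 0.2119] shift/3rows [-0.0047  0.0004 -0.0013]
10 [0.6124 0.313  0.2097] shift/3rows [-0.0048  0.0003 -0.0009]
15 [0.5981 0.3126 0.2061] shift/3rows [-0.0049  0.0002 -0.0005]
20 [0.5843 0.3121 0.2011] shift/3rows [-0.0049  0.     -0.    ]
25 [0.5698 0.3117 0.1949] shift/3rows [-0.0052 -0.0001  0.0003]
30 [0.556  0.3113 0.1875] shift/3rows [-0.0052 -0.0002  0.0007]
35 [0.5428 0.3109 0.1788] shift/3rows [-0.0051 -0.0003  0.0012]
40 [0.5304 0.3106 0.1691] shift/3rows [-0.005  -0.0005  0.0016]
45 [0.5189 0.3102 0.1583] shift/3rows [-0.0048 -0.0006  0.002 ]
50 [0.5084 0.3099 0.1465] shift/3rows [-0.0046 -0.0007  0.0024]
55 [0.4989 0.3096 0.1338] shift/3rows [-0.0044 -0.0008  0.0028]
60 [0.4906 0.3094 0.1204] shift/3rows [-0.0042 -0.0009  0.0031]
65 [0.4834 0.3091 0.1063] shift/3rows [-0.0039 -0.001   0.0035]
70 [0.4774 0.3089 0.0916] shift/3rows [-0.0035 -0.0011  0.0038]
75 [0.4728 0.3087 0.0764] shift/3rows [-0.0032 -0.0012  0.0041]
80 [0.4695 0.3086 0.0609] shift/3rows [-0.0028 -0.0013  0.0043]
85 [0.4675 0.3085 0.0451] shift/3rows [-0.0024 -0.0013  0.0045]
90 [0.4669 0.3084 0.0292] shift/3rows [-0.002  -0.0014  0.0047]
```

Emit:
{"api": "apply_moves", "payload": {"targets": [[0, -0.0016, 0.0002, -0.0005, 0, 0, 0], [0, -0.0016, 0.0002, -0.0005, 0, 0, 0], [0, -0.0016, 0.0002, -0.0005, 0, 0, 0], [0, -0.0047, 0.0004, -0.0013, 0, 0, 0], [0, -0.0047, 0.0004, -0.0013, 0, 0, 0], [0, -0.0047, 0.0004, -0.0013, 0, 0, 0], [0, -0.0048, 0.0003, -0.0009, 0, 0, 0], [0, -0.0048, 0.0003, -0.0009, 0, 0, 0], [0, -0.0048, 0.0003, -0.0009, 0, 0, 0], [0, -0.0049, 0.0002, -0.0005, 0, 0, 0], [0, -0.0049, 0.0002, -0.0005, 0, 0, 0], [0, -0.0049, 0.0002, -0.0005, 0, 0, 0], [0, 0, 0, 0, 0, 0, 0], [0, 0, 0, 0, 0, 0, 0]]}}

```text
time_s: 19.07
tcp_pos: [0.6001, 0.3125, 0.2058]
eef_rot: [163.3, -20.0, 1.4]
contact_force: [-2.8, 0.0, 0.1]
gripper_width: 0.0003
gripper_force: 1.3
```

```bash
python3 path.py 20 90
```

```text
[0.60008721 0.31252254 0.20576558] [-2.8055469   0.01275258  0.09756052]
20 [0.5843 0.3121 0.2011] shift/3rows [-0.0055  0.0001 -0.0003]
25 [0.5698 0.3117 0.1949] shift/3rows [-0.0052 -0.0001  0.0003]
30 [0.556  0.3113 0.1875] shift/3rows [-0.0052 -0.0002  0.0007]
35 [0.5428 0.3109 0.1788] shift/3rows [-0.0051 -0.0003  0.0012]
40 [0.5304 0.3106 0.1691] shift/3rows [-0.005  -0.0005  0.0016]
45 [0.5189 0.3102 0.1583] shift/3rows [-0.0048 -0.0006  0.002 ]
50 [0.5084 0.3099 0.1465] shift/3rows [-0.0046 -0.0007  0.0024]
55 [0.4989 0.3096 0.1338] shift/3rows [-0.0044 -0.0008  0.0028]
60 [0.4906 0.3094 0.1204] shift/3rows [-0.0042 -0.0009  0.0031]
65 [0.4834 0.3091 0.1063] shift/3rows [-0.0039 -0.001   0.0035]
70 [0.4774 0.3089 0.0916] shift/3rows [-0.0035 -0.0011  0.0038]
75 [0.4728 0.3087 0.0764] shift/3rows [-0.0032 -0.0012  0.0041]
80 [0.4695 0.3086 0.0609] shift/3rows [-0.0028 -0.0013  0.0043]
85 [0.4675 0.3085 0.0451] shift/3rows [-0.0024 -0.0013  0.0045]
90 [0.4669 0.3084 0.0292] shift/3rows [-0.002  -0.0014  0.0047]
```

Force is -2.8 N, so the flap is following the fingers. I'll carry on to 45°.

Emit:
{"api": "apply_moves", "payload": {"targets": [[0, -0.0055, 0.0001, -0.0003, 0, 0, 0], [0, -0.0055, 0.0001, -0.0003, 0, 0, 0], [0, -0.0055, 0.0001, -0.0003, 0, 0, 0], [0, -0.0052, -0.0001, 0.0003, 0, 0, 0], [0, -0.0052, -0.0001, 0.0003, 0, 0, 0], [0, -0.0052, -0.0001, 0.0003, 0, 0, 0], [0, -0.0052, -0.0002, 0.0007, 0, 0, 0], [0, -0.0052, -0.0002, 0.0007, 0, 0, 0], [0, -0.0052, -0.0002, 0.0007, 0, 0, 0], [0, -0.0051, -0.0003, 0.0012, 0, 0, 0], [0, -0.0051, -0.0003, 0.0012, 0, 0, 0], [0, -0.0051, -0.0003, 0.0012, 0, 0, 0], [0, -0.005, -0.0005, 0.0016, 0, 0, 0], [0, -0.005, -0.0005, 0.0016, 0, 0, 0], [0, -0.005, -0.0005, 0.0016, 0, 0, 0], [0, -0.0048, -0.0006, 0.002, 0, 0, 0], [0, -0.0048, -0.0006, 0.002, 0, 0, 0], [0, -0.0048, -0.0006, 0.002, 0, 0, 0], [0, 0, 0, 0, 0, 0, 0]]}}

```text
time_s: 20.65
tcp_pos: [0.5188, 0.3102, 0.1572]
eef_rot: [163.2, -20.0, 1.4]
contact_force: [-3.8, -0.3, 0.6]
gripper_width: 0.0003
gripper_force: 1.6
```

```bash
python3 path.py 45 90 | head -4; python3 - <<'E'
from h import *
c=capture("scene");np.savez("/tmp/s5.npz",**c)
cv2.imwrite("pics/flap45.png",cv2.resize(c["frame"][190:390,230:450],(660,600),interpolation=2)[:,:,::-1])
E
```

```text
[0.51878888 0.31021046 0.15717791] [-3.79601537 -0.25526223  0.64729078]
45 [0.5189 0.3102 0.1583] shift/3rows [ 0.0002  0.0001 -0.0003]
50 [0.5084 0.3099 0.1465] shift/3rows [-0.0046 -0.0007  0.0024]
55 [0.4989 0.3096 0.1338] shift/3rows [-0.0044 -0.0008  0.0028]
```

View pics/flap45.png

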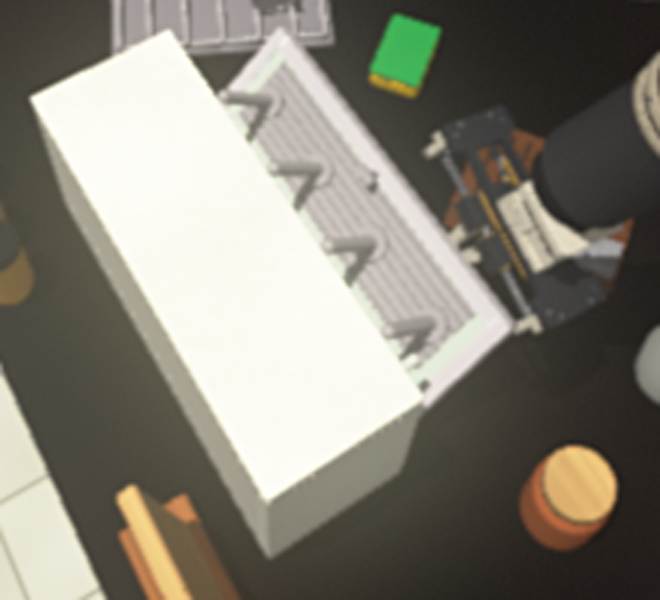

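The flap leans out about 45° and rests on the fingers at pixel (465,240), with the four pegs visible. I'll keep going down.

Emit:
{"api": "apply_moves", "payload": {"targets": [[0, -0.0046, -0.0007, 0.0023, 0, 0, 0], [0, -0.0046, -0.0007, 0.0023, 0, 0, 0], [0, -0.0046, -0.0007, 0.0023, 0, 0, 0], [0, -0.0044, -0.0008, 0.0028, 0, 0, 0], [0, -0.0044, -0.0008, 0.0028, 0, 0, 0], [0, -0.0044, -0.0008, 0.0028, 0, 0, 0], [0, -0.0042, -0.0009, 0.0031, 0, 0, 0], [0, -0.0042, -0.0009, 0.0031, 0, 0, 0], [0, -0.0042, -0.0009, 0.0031, 0, 0, 0], [0, -0.0039, -0.001, 0.0035, 0, 0, 0], [0, -0.0039, -0.001, 0.0035, 0, 0, 0], [0, -0.0039, -0.001, 0.0035, 0, 0, 0], [0, -0.0035, -0.0011, 0.0038, 0, 0, 0], [0, -0.0035, -0.0011, 0.0038, 0, 0, 0], [0, -0.0035, -0.0011, 0.0038, 0, 0, 0], [0, -0.0032, -0.0012, 0.0041, 0, 0, 0], [0, -0.0032, -0.0012, 0.0041, 0, 0, 0], [0, -0.0032, -0.0012, 0.0041, 0, 0, 0], [0, 0, 0, 0, 0, 0, 0]]}}

```text
time_s: 22.28
tcp_pos: [0.4723, 0.3092, 0.0745]
eef_rot: [163.3, -20.0, 1.4]
contact_force: [-11.6, 2.7, -0.5]
gripper_width: 0.0005
gripper_force: 5.4
```

```bash
python3 path.py 75 90; python3 - <<'E'
from h import *
c=capture("scene");P=pts(c);Q=P[(P[...,0]>.44)&(P[...,0]<.64)&(abs(P[...,1]-.12)<.03)&(P[...,2]>.02)&(P[...,2]<.2)]
for x in np.arange(.46,.64,.02):
    s=abs(Q[:,0]-x)<.004
    if s.sum(): print("%.2f %.3f %d"%(x,np.median(Q[s,2]),s.sum()))
E
```

```text
[0.47233191 0.30922451 0.07445019] [-11.60194594   2.67320383  -0.52842607]
75 [0.4728 0.3087 0.0764] shift/3rows [ 0.0004  0.0003 -0.0005]
80 [0.4695 0.3086 0.0609] shift/3rows [-0.0028 -0.0013  0.0043]
85 [0.4675 0.3085 0.0451] shift/3rows [-0.0024 -0.0013  0.0045]
90 [0.4669 0.3084 0.0292] shift/3rows [-0.002  -0.0014  0.0047]
0.50 0.089 48
0.52 0.084 46
0.54 0.081 28
0.56 0.074 47
0.58 0.069 42
0.60 0.062 42
0.62 0.061 2
```

Friction is now dragging the flap edge, so the horizontal force is growing. I'll retreat along the finger slightly as it comes down.

Emit:
{"api": "apply_moves", "payload": {"targets": [[0, -0.0018, -0.0008, 0.0027, 0, 0, 0], [0, -0.0018, -0.0008, 0.0027, 0, 0, 0], [0, -0.0018, -0.0008, 0.0027, 0, 0, 0], [0, -0.0018, -0.0008, 0.0027, 0, 0, 0], [0, 0, 0, 0, 0, 0, 0]]}}

```text
time_s: 22.75
tcp_pos: [0.4695, 0.3092, 0.0615]
eef_rot: [163.3, -20.0, 1.4]
contact_force: [-11.2, 3.1, -0.8]
gripper_width: 0.0005
gripper_force: 5.4
```

Emit:
{"api": "apply_moves", "payload": {"targets": [[0, -0.002, -0.0007, 0.0024, 0, 0, 0], [0, -0.002, -0.0007, 0.0024, 0, 0, 0], [0, -0.002, -0.0007, 0.0024, 0, 0, 0], [0, -0.002, -0.0007, 0.0024, 0, 0, 0], [0, 0, 0, 0, 0, 0, 0]]}}

```text
time_s: 23.17
tcp_pos: [0.4662, 0.3082, 0.05]
eef_rot: [163.2, -20.0, 1.4]
contact_force: [-4.1, 0.8, -3.6]
gripper_width: 0.0002
gripper_force: 2.4
```

Emit:
{"api": "apply_moves", "payload": {"targets": [[0, -0.0018, -0.0008, 0.0026, 0, 0, 0], [0, -0.0018, -0.0008, 0.0026, 0, 0, 0], [0, -0.0018, -0.0008, 0.0026, 0, 0, 0], [0, 0, 0, 0, 0, 0, 0]]}}

```text
time_s: 23.5
tcp_pos: [0.4641, 0.3082, 0.0407]
eef_rot: [163.2, -20.0, 1.4]
contact_force: [-3.2, 0.5, -4.1]
gripper_width: 0.0003
gripper_force: 2.1
```

```bash
python3 - <<'E'
from h import *
c=capture("scene");np.savez("/tmp/s6.npz",**c);P=pts(c);Q=P[(P[...,0]>.44)&(P[...,0]<.64)&(abs(P[...,1]-.12)<.03)&(P[...,2]>.02)&(P[...,2]<.2)]
for x in np.arange(.48,.62,.02):
    s=abs(Q[:,0]-x)<.004
    if s.sum(): print("%.2f %.3f %d"%(x,np.median(Q[s,2]),s.sum()))
plan()
E
```

```text
0.48 0.050 8
0.50 0.051 35
0.52 0.051 25
0.54 0.050 29
0.56 0.050 37
0.58 0.050 45
0.60 0.047 41
t 23.6 tcp [0.4642 0.3082 0.0409] rot [163.3 -20.    1.4] j [ 64.  23. -48.  46. -36. -18.] F [-4.5 -0.3 -3.7] w 0.0008 gf 2.4
```

Emit:
{"api": "apply_moves", "payload": {"targets": [[0, -0.0018, -0.0005, 0.0017, 0, 0, 0], [0, -0.0018, -0.0005, 0.0017, 0, 0, 0], [0, -0.0018, -0.0005, 0.0017, 0, 0, 0], [0, -0.0018, -0.0005, 0.0017, 0, 0, 0], [0, 0, 0, 0, 0, 0, 0]]}}

```text
time_s: 23.97
tcp_pos: [0.46, 0.3084, 0.0321]
eef_rot: [163.3, -20.1, 1.4]
contact_force: [0.4, 0.2, -1.6]
gripper_width: 0.0004
gripper_force: 0.0
```

Emit:
{"api": "apply_moves", "payload": {"targets": [[0, -0.0015, 0.0002, -0.0005, 0, 0, 0], [0, -0.002, 0.0002, -0.0007, 0, 0, 0], [0, -0.005, 0.0005, -0.0017, 0, 0, 0], [0, -0.01, 0.001, -0.0033, 0, 0, 0], [0, 0, 0, -0.03, 0, 0, 0], [0, 0, 0, -0.04, 0, 0, 0], [0, 0, 0, -0.04, 0, 0, 0], [0, 0, 0, -0.04, 0, 0, 0], [0, 0, 0, -0.04, 0, 0, 0], [0, 0, 0, -0.04, 0, 0, 0], [0, 0, 0, 0, 0, 0, 0]]}}

```text
time_s: 24.88
tcp_pos: [0.362, 0.3773, 0.2458]
eef_rot: [163.9, -20.3, 1.4]
contact_force: [1.3, 1.2, 0.4]
gripper_width: 0.0003
gripper_force: 0.0
```

```bash
python3 - <<'E'
from h import *
plan()
for n in("scene","top"):
    c=capture(n);np.savez("/tmp/%s7.npz"%n,**c)
    P=pts(c)
    if n=="scene":a=cv2.resize(c["frame"][110:330,215:475],(400,338),interpolation=2)
    else: b=cv2.resize(c["frame"][80:300,190:450],(400,338),interpolation=2)
    Q=P[(P[...,0]>.44)&(P[...,0]<.64)&(abs(P[...,1]-.115)<.015)&(P[...,2]>.02)&(P[...,2]<.07)]
    print(n,[(round(x,2),round(float(np.median(Q[abs(Q[:,0]-x)<.006,2])),4)) for x in np.arange(.49,.63,.02) if (abs(Q[:,0]-x)<.006).any()])
    # peg tops
    v,u=np.mgrid[:400,:640];m=(P[...,2]>.105)&(P[...,2]<.145)&(P[...,0]>.48)&(P[...,0]<.6)&(P[...,1]>0)&(P[...,1]<.42)
    k,l,st,ce=cv2.connectedComponentsWithStats(m.astype(np.uint8))
    for i in range(1,k):
        if st[i,4]>3: print(" peg",np.round(np.median(P[l==i],0),3),st[i,4],"zmax",round(float(P[l==i][:,2].max()),3))
cv2.imwrite("pics/down.png",np.hstack([a,b])[:,:,::-1])
E
```

```text
t 24.9 tcp [0.362  0.3773 0.2458] rot [163.9 -20.3   1.4] j [ 82.   8. -30.  24. -68.  -6.] F [1.3 1.2 0.4] w 0.0003 gf 0.0
scene [(np.float64(0.49), 0.0471), (np.float64(0.51), 0.048), (np.float64(0.53), 0.0475), (np.float64(0.55), 0.0478), (np.float64(0.57), 0.0472), (np.float64(0.59), 0.047), (np.float64(0.61), 0.0462)]
 peg [0.545 0.066 0.123] 27 zmax 0.134
 peg [0.544 0.16  0.124] 32 zmax 0.134
 peg [0.542 0.255 0.125] 31 zmax 0.135
 peg [0.539 0.349 0.126] 34 zmax 0.132
top [(np.float64(0.49), 0.0448), (np.float64(0.51), 0.046), (np.float64(0.53), 0.0453), (np.float64(0.55), 0.0461), (np.float64(0.57), 0.0463), (np.float64(0.59), 0.0428), (np.float64(0.61), 0.043), (np.float64(0.63), 0.0444)]
 peg [0.534 0.255 0.125] 20 zmax 0.133
 peg [0.536 0.161 0.127] 18 zmax 0.131
 peg [0.539 0.065 0.124] 19 zmax 0.138
 peg [0.532 0.349 0.124] 22 zmax 0.134
```

View pics/down.png

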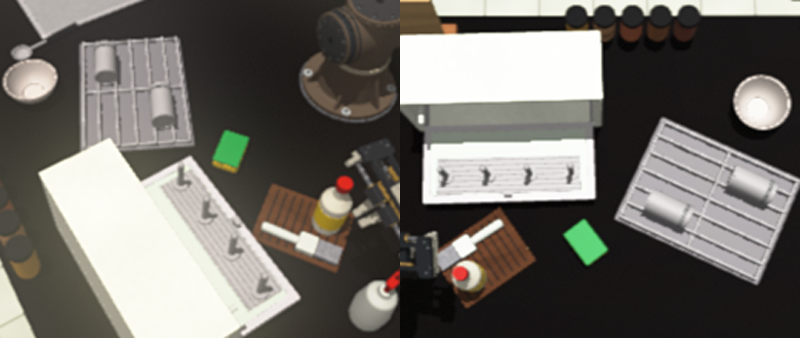

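The flap is level with its inner face at z≈0.046. The soap stands upright on the tray beside the brush, and both tumblers are still on the rack. Next I'll plan the tumbler picks against the kinematic model.

```bash
cat > tum.py <<'E'
from fl import *
PEG=[np.array([.5415,.0655,0]),np.array([.539,.1605,0]),np.array([.537,.2555,0]),np.array([.5345,.349,0])]
Z=np.array([0,0,1.])
def rpick(m,b,s):
    b=np.radians(b);d=np.sin(b)*m-np.cos(b)*Z;u=np.cos(b)*m+np.sin(b)*Z;return aim(d,np.cross(d,s*u))
def rplace(az,b,s):
    az,b=np.radians([az,b]);f=np.array([np.cos(az),np.sin(az),0]);d=np.cos(b)*f-np.sin(b)*Z;u=-np.sin(b)*f-np.cos(b)*Z;return aim(d,np.cross(d,s*u))
def track(p0,r0,p1,r1,q,n=12):
    v=(r0.inv()*r1).as_rotvec();w=0;qq=q;st=0
    for i in range(1,n+1):
        x=p0+(p1-p0)*i/n;rr=r0*R.from_rotvec(v*i/n);q2,er=ik(x,rr,P_,qq);w=max(w,er);st=max(st,np.abs(q2-qq).max());qq=q2
    return qq,w,st
E
python3 - <<'E'
from tum import *
c=dict(np.load("/tmp/top7.npz"));P=pts(c).reshape(-1,3)
m=np.array([.432,.902,0]);
G={"A":np.array([.460,-.156,.037])-.0225*m,"B":np.array([.513,-.349,.037])-.0225*m}
for b in(40,50):
  for s in(1,-1):
    for nm,k in(("A",1),("A",3),("B",1),("B",3)):
      r0=rpick(m,b,s);q0=min((ik(G[nm],r0,P_,sd) for sd in([-20,30,-30,-60,-50,60],[-20,30,-30,-60,-50,-120],[-20,30,-30,60,-50,0],[0,20,-20,0,-40,90],[0,20,-20,0,-40,-90])),key=lambda t:t[1])
      if q0[1]>.003: print(b,s,nm,"no pick");continue
      for az in(-90,-60,-45):
        r1=rplace(az,b,s);w=np.array([.48,.0,.32]);p1=PEG[k]+[0,0,.215]
        q1,e1,s1=track(G[nm],r0,w,r0,q0[0]);q2,e2,s2=track(w,r0,w,r1,q1,24);q3,e3,s3=track(w,r1,p1,r1,q2);q4,e4,s4=track(p1,r1,PEG[k]+[0,0,.121],r1,q3)
        print(b,s,nm,k,az,"err",np.round([e1,e2,e3,e4],3),"step",np.round([s1,s2,s3,s4]),"q0",np.round(q0[0]).tolist(),"q4",np.round(q4).tolist(),"turn",np.round(np.degrees((r0.inv()*r1).magnitude())))
E
```

```text
40 1 A 1 -90 err [0.096 0.685 0.856 0.851] step [4. 3. 1. 1.] q0 [-33.0, 27.0, -18.0, -47.0, -61.0, -144.0] q4 [34.0, 25.0, -12.0, 3.0, -68.0, -174.0] turn 93.0
40 1 A 1 -60 err [0.096 0.464 0.578 0.662] step [4. 3. 2. 1.] q0 [-33.0, 27.0, -18.0, -47.0, -61.0, -144.0] q4 [40.0, 18.0, -26.0, 14.0, -53.0, -174.0] turn 103.0
40 1 A 1 -45 err [0.096 0.376 0.53  0.615] step [4. 4. 2. 1.] q0 [-33.0, 27.0, -18.0, -47.0, -61.0, -144.0] q4 [42.0, 14.0, -34.0, 21.0, -44.0, -174.0] turn 110.0
40 1 A 3 -90 err [0.096 0.685 1.111 1.109] step [4. 3. 4. 1.] q0 [-33.0, 27.0, -18.0, -47.0, -61.0, -144.0] q4 [49.0, 37.0, 6.0, 4.0, -84.0, -174.0] turn 93.0
40 1 A 3 -60 err [0.096 0.464 0.694 0.692] step [4. 3. 3. 1.] q0 [-33.0, 27.0, -18.0, -47.0, -61.0, -144.0] q4 [53.0, 29.0, -8.0, 12.0, -67.0, -174.0] turn 103.0
40 1 A 3 -45 err [0.096 0.376 0.535 0.616] step [4. 4. 3. 1.] q0 [-33.0, 27.0, -18.0, -47.0, -61.0, -144.0] q4 [55.0, 25.0, -16.0, 17.0, -57.0, -174.0] turn 110.0
40 1 B 1 -90 err [0.096 0.685 0.856 0.851] step [4. 3. 1. 1.] q0 [-43.0, 38.0, 4.0, -40.0, -74.0, -145.0] q4 [34.0, 25.0, -12.0, 
[... 5601 characters left out ...]
step [5. 5. 2. 1.] q0 [-47.0, 43.0, 9.0, -46.0, -83.0, 39.0] q4 [54.0, 21.0, -44.0, 46.0, -54.0, -62.0] turn 103.0
50 -1 B 1 -45 err [0. 0. 0. 0.] step [5. 5. 2. 1.] q0 [-47.0, 43.0, 9.0, -46.0, -83.0, 39.0] q4 [51.0, 17.0, -54.0, 64.0, -45.0, -62.0] turn 110.0
50 -1 B 3 -90 err [0. 0. 0. 0.] step [5. 5. 4. 1.] q0 [-47.0, 43.0, 9.0, -46.0, -83.0, 39.0] q4 [61.0, 40.0, -3.0, 18.0, -84.0, -69.0] turn 93.0
50 -1 B 3 -60 err [0. 0. 0. 0.] step [5. 5. 3. 1.] q0 [-47.0, 43.0, 9.0, -46.0, -83.0, 39.0] q4 [66.0, 32.0, -23.0, 35.0, -66.0, -59.0] turn 103.0
50 -1 B 3 -45 err [0. 0. 0. 0.] step [5. 5. 3. 1.] q0 [-47.0, 43.0, 9.0, -46.0, -83.0, 39.0] q4 [66.0, 27.0, -34.0, 46.0, -56.0, -57.0] turn 110.0
```

```bash
cat >> tum.py <<'E'
def meas(ctrs,c,zlo=.045):
    P=pts(c).reshape(-1,3);P=P[np.isfinite(P[:,2])]
    for n,(x,y) in ctrs.items():
        Q=P[(P[:,2]>zlo)&(P[:,2]<.075)&(np.hypot(P[:,0]-x,P[:,1]-y)<.085)]
        if len(Q)<20: print(n,"none");continue
        r=cv2.minAreaRect((Q[:,:2]*1000).astype(np.float32));w,h=r[1];a=r[2] if w>h else r[2]+90
        print(n,len(Q),"c",np.round(np.array(r[0])/1e3,4),"size",np.round(r[1]),"axis az",round(a%180,1),"ztop",round(float(np.percentile(Q[:,2],95)),3))
E
python3 - <<'E'
from tum import *
for n in("top","scene"): print(n);meas({"A":(.46,-.156),"B":(.513,-.349)},dict(np.load("/tmp/%s7.npz"%n)))
m=np.array([.432,.902,0]);r=rpick(m,50,-1);s,p,r0=now(False)
w=np.array([.48,0,.33]);g=np.array([.513,-.349,.037])-.0225*m
q=s["joints"];a=np.array([p[0],p[1],.33])
q1,e1,s1=track(p,r0,a,r0,q);q1,e2,s2=track(a,r0,w,r0,q1,20);q2,e3,s3=track(w,r0,w,r,q1,20);q3,e4,s4=track(w,r,g+[0,0,.12],r,q2,20);print(e1,e2,e3,e4,s1,s2,s3,s4,np.round(q3))
plan(a,w,r,g+[0,0,.12],g)
E
```

```text
top
A 430 c [ 0.4585 -0.1552] size [105.  55.] axis az 63.4 ztop 0.066
B 429 c [ 0.5115 -0.3489] size [105.  55.] axis az 64.5 ztop 0.067
scene
A 311 c [ 0.4625 -0.158 ] size [109.  53.] axis az 64.6 ztop 0.066
B 265 c [ 0.5164 -0.3514] size [109.  53.] axis az 66.4 ztop 0.067
5.361015451010863e-13 7.295198681256385e-10 2.477210360452009e-09 1.5624218585585936e-09 0.9436539748397621 3.084969963663333 4.666505210960352 2.3464271019494483 [-47.  35.  12. -45. -91.  31.]
t 25.0 tcp [0.3621 0.3735 0.2403] rot [163.5 -20.1   1.4] j [ 82.   9. -30.  24. -67.  -6.] F [ 0.1  0.3 -1.1] w 0.0004 gf 0.0
shift n 3 per row [ 0.0103  0.008  -0.0269] total [ 0.0308  0.0239 -0.0808]
shift n 10 per row [0.0102 0.035  0.0143] total [0.1022 0.3502 0.1425]
turn  n 20 per row [ 0.0226 -0.0335  0.0624] total deg [ 40.6 -60.4 112.3]
shift n 11 per row [ 0.0309 -0.0164 -0.0124] total [ 0.3401 -0.1805 -0.1363]
shift n 3 per row [0.0306 0.     0.0257] total [0.0919 0.     0.0771]
```

Emit:
{"api": "apply_moves", "payload": {"targets": [[0, 0.0103, 0.008, -0.027, 0, 0, 0], [0, 0.0103, 0.008, -0.027, 0, 0, 0], [0, 0.0103, 0.008, -0.027, 0, 0, 0], [0, 0.0102, 0.035, 0.0143, 0, 0, 0], [0, 0.0102, 0.035, 0.0143, 0, 0, 0], [0, 0.0102, 0.035, 0.0143, 0, 0, 0], [0, 0.0102, 0.035, 0.0143, 0, 0, 0], [0, 0.0102, 0.035, 0.0143, 0, 0, 0], [0, 0.0102, 0.035, 0.0143, 0, 0, 0], [0, 0.0102, 0.035, 0.0143, 0, 0, 0], [0, 0.0102, 0.035, 0.0143, 0, 0, 0], [0, 0.0102, 0.035, 0.0143, 0, 0, 0], [0, 0.0102, 0.035, 0.0143, 0, 0, 0]]}}

```text
time_s: 26.07
tcp_pos: [0.4796, -0.0035, 0.3285]
eef_rot: [163.2, -20.0, 1.4]
contact_force: [1.4, 0.9, -0.6]
gripper_width: 0.0002
gripper_force: 0.0
```

Emit:
{"api": "apply_moves", "payload": {"targets": [[0.9, 0, 0, 0, 0.0226, -0.0335, 0.0624], [0.9, 0, 0, 0, 0.0226, -0.0335, 0.0624], [0.9, 0, 0, 0, 0.0226, -0.0335, 0.0624], [0.9, 0, 0, 0, 0.0226, -0.0335, 0.0624], [0.9, 0, 0, 0, 0.0226, -0.0335, 0.0624], [0.9, 0, 0, 0, 0.0226, -0.0335, 0.0624], [0.9, 0, 0, 0, 0.0226, -0.0335, 0.0624], [0.9, 0, 0, 0, 0.0226, -0.0335, 0.0624], [0.9, 0, 0, 0, 0.0226, -0.0335, 0.0624], [0.9, 0, 0, 0, 0.0226, -0.0335, 0.0624], [0.9, 0, 0, 0, 0.0226, -0.0335, 0.0624], [0.9, 0, 0, 0, 0.0226, -0.0335, 0.0624], [0.9, 0, 0, 0, 0.0226, -0.0335, 0.0624], [0.9, 0, 0, 0, 0.0226, -0.0335, 0.0624], [0.9, 0, 0, 0, 0.0226, -0.0335, 0.0624], [0.9, 0, 0, 0, 0.0226, -0.0335, 0.0624], [0.9, 0, 0, 0, 0.0226, -0.0335, 0.0624], [0.9, 0, 0, 0, 0.0226, -0.0335, 0.0624], [0.9, 0, 0, 0, 0.0226, -0.0335, 0.0624], [0.9, 0, 0, 0, 0.0226, -0.0335, 0.0624]]}}

```text
time_s: 27.73
tcp_pos: [0.4798, -0.001, 0.3283]
eef_rot: [179.7, 49.9, -116.2]
contact_force: [-0.9, -0.8, -0.3]
gripper_width: 0.0789
gripper_force: 0.0
```

```bash
python3 - <<'E'
from tum import *
m=np.array([.4305,.9026,0]);r=rpick(m,50,-1);g=np.array([.513,-.350,.037])-.0225*m
plan(r,g+[0,0,.12],g)
E
```

```text
t 27.7 tcp [ 0.4798 -0.001   0.3283] rot [ 179.7   49.9 -116.2] j [-19.  -0. -12. -51. -77.   4.] F [-0.9 -0.8 -0.3] w 0.0789 gf 0.0
turn  n 1 per row [-0.0031 -0.0006 -0.0053] total deg [-0.3 -0.1 -0.5]
shift n 11 per row [ 0.0308 -0.0164 -0.0125] total [ 0.339  -0.1802 -0.1375]
shift n 3 per row [0.0306 0.     0.0257] total [0.0919 0.     0.0771]
```

Emit:
{"api": "apply_moves", "payload": {"targets": [[0.9, 0, 0, 0, -0.003, 0, -0.005], [0.9, 0.0308, -0.0164, -0.0125, 0, 0, 0], [0.9, 0.0308, -0.0164, -0.0125, 0, 0, 0], [0.9, 0.0308, -0.0164, -0.0125, 0, 0, 0], [0.9, 0.0308, -0.0164, -0.0125, 0, 0, 0], [0.9, 0.0308, -0.0164, -0.0125, 0, 0, 0], [0.9, 0.0308, -0.0164, -0.0125, 0, 0, 0], [0.9, 0.0308, -0.0164, -0.0125, 0, 0, 0], [0.9, 0.0308, -0.0164, -0.0125, 0, 0, 0], [0.9, 0.0308, -0.0164, -0.0125, 0, 0, 0], [0.9, 0.0308, -0.0164, -0.0125, 0, 0, 0], [0.9, 0.0308, -0.0164, -0.0125, 0, 0, 0], [0.9, 0, 0, 0, 0, 0, 0], [0.9, 0, 0, 0, 0, 0, 0]]}}

```text
time_s: 28.9
tcp_pos: [0.506, -0.3717, 0.157]
eef_rot: [-179.9, 49.9, -115.1]
contact_force: [-1.1, 1.1, -0.1]
gripper_width: 0.079
gripper_force: 0.0
```

```bash
python3 - <<'E'
from tum import *
c=capture("scene");meas({"A":(.46,-.156),"B":(.513,-.349)},c);save(c,"preB")
cv2.imwrite("pics/preB.png",cv2.resize(c["frame"][60:220,200:400],(750,600),interpolation=2)[:,:,::-1])
m=np.array([.4305,.9026,0]);r=rpick(m,50,-1);g=np.array([.513,-.350,.037])-.0225*m
plan(r,g+[0,0,.05],g)
E
```

```text
A 314 c [ 0.4609 -0.1596] size [112.  53.] axis az 64.8 ztop 0.067
B 267 c [ 0.5154 -0.3526] size [112.  54.] axis az 66.6 ztop 0.066
t 28.9 tcp [ 0.5064 -0.3709  0.1587] rot [-179.8   49.9 -115. ] j [-47.  35.  12. -45. -91.  31.] F [0.3 0.2 0.4] w 0.0787 gf 0.0
turn  n 1 per row [ 0.0018 -0.0017  0.0038] total deg [ 0.2 -0.1  0.3]
shift n 2 per row [0.0277 0.0015 0.0227] total [0.0554 0.003  0.0454]
shift n 2 per row [0.0192 0.     0.0161] total [0.0383 0.     0.0321]
```

View pics/preB.png

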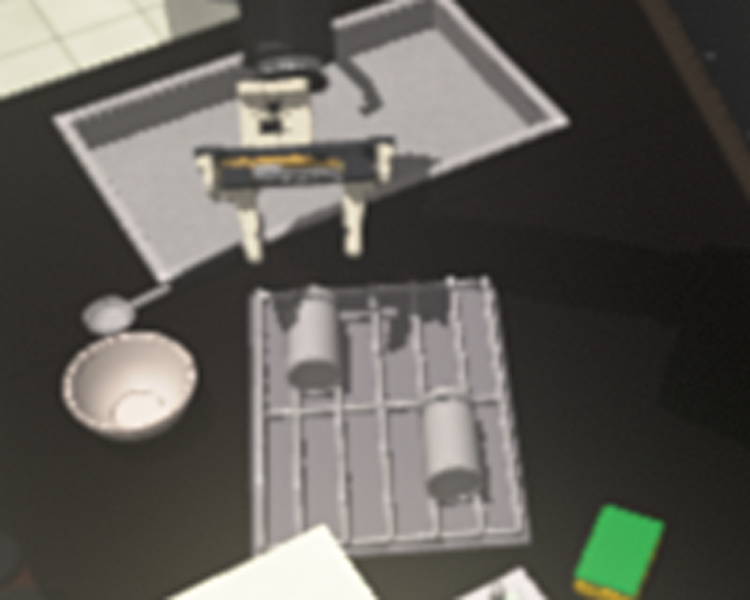

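The fingers hang open over the upper tumbler at pixel (315,335), but a tap shows near the wrist at (355,80). I'll check that clearance before going down.

```bash
python3 - <<'E'
from tum import *
P=pts(dict(np.load("/tmp/scene7.npz"))).reshape(-1,3)
Q=P[(P[:,2]>.03)&(P[:,2]<.5)&(P[:,1]<-.42)&(P[:,1]>-1.1)&(P[:,0]>.1)&(P[:,0]<.9)]
H,xe,ye=np.histogram2d(Q[:,0],Q[:,1],bins=[np.arange(.1,.9,.05),np.arange(-1.1,-.4,.05)])
for i,j in zip(*np.where(H>3)):
    s=(Q[:,0]>=xe[i])&(Q[:,0]<xe[i+1])&(Q[:,1]>=ye[j])&(Q[:,1]<ye[j+1]);print(round(xe[i],2),round(ye[j],2),int(H[i,j]),np.round([Q[s,2].min(),Q[s,2].max()],2))
E
```

```text
0.1 -1.1 172 [0.03 0.16]
0.15 -1.1 90 [0.03 0.16]
0.2 -1.1 30 [0.03 0.11]
0.25 -0.95 6 [0.08 0.2 ]
0.25 -0.9 61 [0.03 0.28]
0.25 -0.85 15 [0.27 0.28]
0.25 -0.8 52 [0.17 0.27]
0.3 -0.95 57 [0.04 0.24]
0.3 -0.9 113 [0.04 0.28]
0.3 -0.85 35 [0.26 0.28]
0.3 -0.8 89 [0.17 0.27]
0.35 -0.95 6 [0.07 0.08]
0.35 -0.9 10 [0.07 0.08]
```

```bash
python3 - <<'E'
from tum import *
m=np.array([.4305,.9026,0]);r=rpick(m,50,-1);g=np.array([.513,-.350,.037])-.0225*m
q,er=ik(g,r,P_,get_state()["joints"]);j=np.radians(q)
a1,h,L1,e2,L2,d,L,d4,f5=P_
R1=e('z',j[0]);R2=R1*e('y',j[1]);R3=R2*e('y',-j[2]);R4=R3*e('x',p4*j[3])
el=np.array([0,0,h])+R2.apply([0,0,L1]);E=el+R3.apply([L2,d,e2]);W=E+R4.apply([0,d4,0])
print(q,er,"elbow",el,"E",E,"W",W)
E
```

```text
[-47.50879054  42.74178164   8.7731283  -45.68251855 -83.04699127
  39.23143535] 5.629385846361856e-11 elbow [ 0.27579899 -0.3010745   0.64062671] E [ 0.53550853 -0.58458551  0.38159541] W [ 0.3849089  -0.61855913  0.26778564]
```

Emit:
{"api": "apply_moves", "payload": {"targets": [[0.9, 0.0235, 0.0008, 0.0194, 0, 0, 0], [0.9, 0.0235, 0.0008, 0.0194, 0, 0, 0], [0.9, 0.0235, 0.0008, 0.0194, 0, 0, 0], [0.9, 0.0235, 0.0008, 0.0194, 0, 0, 0], [0.9, 0, 0, 0, 0, 0, 0], [0.9, 0, 0, 0, 0, 0, 0]]}}

```text
time_s: 29.45
tcp_pos: [0.5037, -0.3699, 0.0387]
eef_rot: [-179.7, 49.9, -114.9]
contact_force: [-0.1, -0.9, 0.3]
gripper_width: 0.0787
gripper_force: 0.0
```

```bash
python3 - <<'E'
from tum import *
m=np.array([.4305,.9026,0]);r=rpick(m,50,-1);g=np.array([.513,-.350,.037])-.0225*m
plan(r,g)
E
```

```text
t 29.4 tcp [ 0.5037 -0.3699  0.0387] rot [-179.7   49.9 -114.9] j [-47.  43.   9. -46. -83.  39.] F [-0.1 -0.9  0.3] w 0.0787 gf 0.0
turn  n 1 per row [ 0.002  -0.0016  0.0045] total deg [ 0.2 -0.1  0.4]
shift n 1 per row [0.0017 0.0001 0.0007] total [0.0017 0.0001 0.0007]
```

Emit:
{"api": "apply_moves", "payload": {"targets": [[0.9, 0.0015, 0, 0.001, 0, 0, 0.004], [0, 0, 0, 0, 0, 0, 0], [0, 0, 0, 0, 0, 0, 0], [0, 0, 0, 0, 0, 0, 0], [0, 0, 0, 0, 0, 0, 0], [0, 0, 0, 0, 0, 0, 0], [0, 0, 0, 0, 0, 0, 0]], "newtons": 25}}

```text
time_s: 30.03
tcp_pos: [0.5063, -0.3732, 0.0389]
eef_rot: [-179.4, 49.7, -115.1]
contact_force: [6.2, -3.2, 4.1]
gripper_width: 0.0562
gripper_force: 25.0
```

```bash
python3 - <<'E'
from tum import *
s,p,r0=now(False)
w=np.array([.48,-.05,.33]);r1=rplace(-60,50,-1);up=p+[0,0,.12]
# keep tumbler truly vertical: use present rotation relative
p1=PEG[3]+[0,0,.225]
q=s["joints"];q1,e1,_=track(p,r0,up,r0,q);q1,e2,_=track(up,r0,w,r0,q1);q2,e3,s3=track(w,r0,w,r1,q1,20);q3,e4,_=track(w,r1,p1,r1,q2);print(e1,e2,e3,e4,s3)
plan(up,w,r1,p1)
E
```

```text
3.2862601528904634e-13 1.6653345369377348e-15 1.7365020532622566e-10 5.773159728050814e-14 5.336113034931308
t 30.0 tcp [ 0.5063 -0.3732  0.0389] rot [-179.4   49.7 -115.1] j [-47.  43.   9. -46. -83.  39.] F [ 6.2 -3.2  4.1] w 0.0562 gf 25.0
shift n 3 per row [-0.0305 -0.0003 -0.0259] total [-0.0916 -0.0009 -0.0776]
shift n 10 per row [-0.0313  0.0162  0.0102] total [-0.3126  0.1619  0.1024]
turn  n 15 per row [-0.0042  0.0606 -0.0451] total deg [ -5.6  81.8 -60.9]
shift n 11 per row [-0.0283 -0.0224 -0.0113] total [-0.3113 -0.2467 -0.1242]
```

Emit:
{"api": "apply_moves", "payload": {"targets": [[0, -0.0153, 0, -0.013, 0, 0, 0], [0, -0.0305, 0, -0.0259, 0, 0, 0], [0, -0.0305, 0, -0.0259, 0, 0, 0], [0, -0.0153, 0, -0.013, 0, 0, 0], [0, -0.0313, 0.0162, 0.0102, 0, 0, 0], [0, -0.0313, 0.0162, 0.0102, 0, 0, 0], [0, -0.0313, 0.0162, 0.0102, 0, 0, 0], [0, -0.0313, 0.0162, 0.0102, 0, 0, 0], [0, -0.0313, 0.0162, 0.0102, 0, 0, 0], [0, -0.0313, 0.0162, 0.0102, 0, 0, 0], [0, -0.0313, 0.0162, 0.0102, 0, 0, 0], [0, -0.0313, 0.0162, 0.0102, 0, 0, 0], [0, -0.0313, 0.0162, 0.0102, 0, 0, 0], [0, -0.0313, 0.0162, 0.0102, 0, 0, 0]]}}

```text
time_s: 31.2
tcp_pos: [0.4765, -0.0479, 0.3314]
eef_rot: [-179.9, 49.8, -115.3]
contact_force: [1.0, 1.0, -1.7]
gripper_width: 0.0567
gripper_force: 25.0
```

Emit:
{"api": "apply_moves", "payload": {"targets": [[0, 0, 0, 0, -0.0042, 0.0606, -0.0451], [0, 0, 0, 0, -0.0042, 0.0606, -0.0451], [0, 0, 0, 0, -0.0042, 0.0606, -0.0451], [0, 0, 0, 0, -0.0042, 0.0606, -0.0451], [0, 0, 0, 0, -0.0042, 0.0606, -0.0451], [0, 0, 0, 0, -0.0042, 0.0606, -0.0451], [0, 0, 0, 0, -0.0042, 0.0606, -0.0451], [0, 0, 0, 0, -0.0042, 0.0606, -0.0451], [0, 0, 0, 0, -0.0042, 0.0606, -0.0451], [0, 0, 0, 0, -0.0042, 0.0606, -0.0451], [0, 0, 0, 0, -0.0042, 0.0606, -0.0451], [0, 0, 0, 0, -0.0042, 0.0606, -0.0451], [0, 0, 0, 0, -0.0042, 0.0606, -0.0451], [0, 0, 0, 0, -0.0042, 0.0606, -0.0451], [0, 0, 0, 0, -0.0042, 0.0606, -0.0451], [0, 0, 0, 0, 0, 0, 0]]}}

```text
time_s: 32.53
tcp_pos: [0.4762, -0.0495, 0.3288]
eef_rot: [179.3, -40.0, -59.2]
contact_force: [0.4, -0.9, -2.7]
gripper_width: 0.0565
gripper_force: 25.0
```

```bash
python3 - <<'E'
from tum import *
r1=rplace(-60,50,-1)
plan(r1,PEG[3]+[0,0,.25],PEG[3]+[0,0,.22])
E
```

```text
t 32.5 tcp [ 0.4762 -0.0495  0.3288] rot [179.3 -40.  -59.2] j [ 44.  -7. -46.  42. -69. -35.] F [ 0.4 -0.9 -2.7] w 0.0565 gf 25.0
turn  n 1 per row [ 0.002  -0.0001  0.0071] total deg [ 0.2 -0.   0.6]
shift n 11 per row [-0.0266 -0.0227 -0.013 ] total [-0.2927 -0.2497 -0.1427]
shift n 1 per row [-0.0193  0.      0.023 ] total [-0.0193  0.      0.023 ]
```

Emit:
{"api": "apply_moves", "payload": {"targets": [[0, 0, 0, 0, 0.002, 0, 0.007], [0, -0.0266, -0.0227, -0.013, 0, 0, 0], [0, -0.0266, -0.0227, -0.013, 0, 0, 0], [0, -0.0266, -0.0227, -0.013, 0, 0, 0], [0, -0.0266, -0.0227, -0.013, 0, 0, 0], [0, -0.0266, -0.0227, -0.013, 0, 0, 0], [0, -0.0266, -0.0227, -0.013, 0, 0, 0], [0, -0.0266, -0.0227, -0.013, 0, 0, 0], [0, -0.0266, -0.0227, -0.013, 0, 0, 0], [0, -0.0266, -0.0227, -0.013, 0, 0, 0], [0, -0.0266, -0.0227, -0.013, 0, 0, 0], [0, -0.0266, -0.0227, -0.013, 0, 0, 0], [0, 0, 0, 0, 0, 0, 0], [0, 0, 0, 0, 0, 0, 0]]}}

```text
time_s: 33.7
tcp_pos: [0.5384, 0.3511, 0.254]
eef_rot: [-179.6, -39.5, -60.7]
contact_force: [0.1, -0.3, -1.5]
gripper_width: 0.0562
gripper_force: 25.0
```

```bash
python3 - <<'E'
from tum import *
r1=rplace(-60,50,-1)
cs,ct=capture("scene"),capture("top")
for n,c in(("scene",cs),("top",ct)):
    P=pts(c).reshape(-1,3)
    Q=P[(abs(P[:,0]-.5345)<.05)&(abs(P[:,1]-.349)<.05)&(P[:,2]>.15)&(P[:,2]<.30)]
    print(n,len(Q),np.round([Q.min(0),Q.max(0),np.median(Q,0)],3).tolist() if len(Q) else '')
a=cv2.resize(cs["frame"][190:350,250:460],(500,381),interpolation=2);b=cv2.resize(ct["frame"][90:250,180:305],(298,381),interpolation=2)
cv2.imwrite("pics/hang.png",np.hstack([a,b])[:,:,::-1])
plan(r1,PEG[3]+[0,0,.22])
E
```

```text
scene 541 [[0.493, 0.314, 0.183], [0.584, 0.384, 0.297], [0.553, 0.347, 0.282]]
top 473 [[0.485, 0.315, 0.178], [0.579, 0.397, 0.3], [0.535, 0.342, 0.28]]
t 33.8 tcp [0.5381 0.349  0.2553] rot [-179.5  -39.5  -60.7] j [ 66.  24. -15.  32. -79. -51.] F [-0.2 -0.3 -1.2] w 0.0566 gf 25.0
turn  n 1 per row [-0.0003  0.005  -0.0063] total deg [-0.   0.5 -0.6]
shift n 1 per row [-0.0241  0.0031  0.0259] total [-0.0241  0.0031  0.0259]
```

View pics/hang.png

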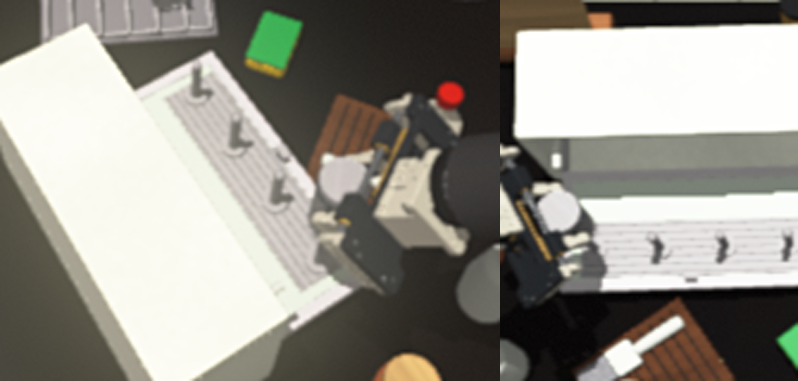

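The tumbler hangs bottom up, its disc at pixels (345,175) and (558,208). I'll measure the disc against the peg.

```bash
cat >> tum.py <<'E'
def disc(c,tcp,zt):
    P=pts(c);f=c["frame"].astype(int);g=f.sum(2)/3
    m=(np.hypot(P[...,0]-tcp[0],P[...,1]-tcp[1])<.04)&(abs(P[...,2]-zt)<.012)&(g>90)&(f.max(2)-f.min(2)<25)
    m=cv2.morphologyEx(m.astype(np.uint8),cv2.MORPH_OPEN,np.ones((3,3),np.uint8))
    k,l,st,ce=cv2.connectedComponentsWithStats(m)
    i=1+st[1:,4].argmax();Q=P[l==i]
    (x,y),r=cv2.minEnclosingCircle((Q[:,:2]*1000).astype(np.float32))
    A=np.c_[Q[:,:2]-Q[:,:2].mean(0),np.ones(len(Q))];co=np.linalg.lstsq(A,Q[:,2],rcond=None)[0]
    print("disc",len(Q),"circle",round(x/1e3,4),round(y/1e3,4),"r",round(r,1),"mean",np.round(Q.mean(0),4),"slope",np.round(co[:2],3))
E
python3 - <<'E'
from tum import *
s,p,r=now(False);print(p)
for n in("scene","top"): disc(capture(n),p,p[2]+.030)
E
```

```text
[0.53808246 0.34900565 0.25534637]
disc 291 circle 0.5413 0.3444 r 28.6 mean [0.5436 0.3415 0.2855] slope [-0.064  0.001]
disc 243 circle 0.536 0.348 r 28.0 mean [0.5367 0.3454 0.2845] slope [-0.024  0.038]
```

```bash
python3 - <<'E'
from tum import *
r1=rplace(-60,50,-1);t=np.array([.534,.352,0])
plan(r1,t+[0,0,.215],t+[0,0,.127])
s,p,r=now(False);print(body(t+[0,0,.121],r1))
E
```

```text
t 33.9 tcp [0.538  0.3485 0.2561] rot [-179.5  -39.6  -60.7] j [ 66.  24. -15.  32. -79. -51.] F [-0.7  0.5 -1.4] w 0.0562 gf 25.0
turn  n 1 per row [-0.0007  0.0049 -0.0064] total deg [-0.1  0.4 -0.6]
shift n 2 per row [-0.0152  0.0009  0.0141] total [-0.0303  0.0017  0.0282]
shift n 3 per row [-0.0189  0.      0.0225] total [-0.0566  0.      0.0674]
[[0.58796109 0.45253665 0.13193537]
 [0.41995216 0.35553665 0.13193537]
 [0.61783682 0.40079036 0.18207281]
 [0.44982789 0.30379036 0.18207281]]
```

Emit:
{"api": "apply_moves", "payload": {"targets": [[0, 0, 0, 0, -0.001, 0.005, -0.006], [0, -0.0152, 0.0009, 0.0141, 0, 0, 0], [0, -0.0152, 0.0009, 0.0141, 0, 0, 0], [0, -0.0094, 0, 0.0112, 0, 0, 0], [0, -0.0094, 0, 0.0112, 0, 0, 0], [0, -0.0094, 0, 0.0112, 0, 0, 0], [0, -0.0094, 0, 0.0112, 0, 0, 0], [0, -0.0094, 0, 0.0112, 0, 0, 0], [0, -0.0094, 0, 0.0112, 0, 0, 0], [0, 0, 0, 0, 0, 0, 0], [0, 0, 0, 0, 0, 0, 0]]}}

```text
time_s: 34.82
tcp_pos: [0.5336, 0.3524, 0.1256]
eef_rot: [179.8, -40.2, -59.8]
contact_force: [-0.4, -1.1, -1.6]
gripper_width: 0.0561
gripper_force: 25.0
```

Emit:
{"api": "apply_moves", "payload": {"targets": [[0, -0.0013, 0, 0.0015, 0, 0, 0], [0, -0.0013, 0, 0.0015, 0, 0, 0], [0, 0, 0, 0, 0, 0, 0], [0, 0, 0, 0, 0, 0, 0]]}}

```text
time_s: 35.15
tcp_pos: [0.5337, 0.3531, 0.1229]
eef_rot: [180.0, -40.1, -59.9]
contact_force: [0.4, -0.1, -1.9]
gripper_width: 0.0563
gripper_force: 25.0
```

Emit:
{"api": "apply_moves", "payload": {"targets": [[0, -0.0013, 0, 0.0015, 0, 0, 0], [0, -0.0006, 0, 0.0008, 0, 0, 0], [0, 0, 0, 0, 0, 0, 0], [0, 0, 0, 0, 0, 0, 0]]}}

```text
time_s: 35.48
tcp_pos: [0.5339, 0.3533, 0.121]
eef_rot: [-180.0, -40.1, -59.9]
contact_force: [-2.8, 0.6, 6.5]
gripper_width: 0.0562
gripper_force: 25.0
```

Contact. Open and back off.

Emit:
{"api": "apply_moves", "payload": {"targets": [[0.82, 0, 0, 0, 0, 0, 0], [0.82, 0, 0, 0, 0, 0, 0], [0.82, 0, 0, 0, 0, 0, 0], [0.82, 0, 0, 0, 0, 0, 0], [0.82, 0, 0, -0.01, 0, 0, 0], [0.82, 0, 0, -0.02, 0, 0, 0], [0.82, 0, 0, -0.035, 0, 0, 0], [0.82, 0, 0, -0.035, 0, 0, 0], [0.82, 0, 0, -0.035, 0, 0, 0], [0.82, 0, 0, -0.035, 0, 0, 0], [0.82, 0, 0, -0.035, 0, 0, 0], [0.82, 0, 0, 0, 0, 0, 0]]}}

```text
time_s: 36.48
tcp_pos: [0.4668, 0.4726, 0.2823]
eef_rot: [-179.5, -39.8, -60.0]
contact_force: [-0.5, 0.4, 0.8]
gripper_width: 0.0717
gripper_force: 0.0
```

```bash
python3 - <<'E'
from tum import *
cs,ct=capture("scene"),capture("top")
for c in(cs,ct):
    disc(c,(.534,.349),.151);meas({"A":(.46,-.156)},c)
m=np.array([.4305,.9026,0]);r=rpick(m,50,-1);s,p,r0=now(False)
w=np.array([.48,0.,.36]);g=np.array([.4605,-.1575,.037])-.0225*m;up=np.array([p[0],p[1],.36])
q,e0,_=track(p,r0,up,r0,s["joints"]);q,e1,_=track(up,r0,w,r0,q);q,e2,s2=track(w,r0,w,r,q,20);q,e3,_=track(w,r,g+[0,0,.1],r,q);print(e0,e1,e2,e3,s2)
plan(up,w,r,g+[0,0,.1],g)
E
```

```text
disc 318 circle 0.5353 0.3511 r 27.9 mean [0.5374 0.3524 0.1512] slope [-0.041 -0.031]
A 322 c [ 0.4619 -0.1582] size [109.  54.] axis az 65.6 ztop 0.067
disc 225 circle 0.532 0.3544 r 29.5 mean [0.5309 0.3527 0.1501] slope [ 0.008 -0.018]
A 434 c [ 0.4575 -0.1554] size [105.  54.] axis az 65.0 ztop 0.067
1.4102052858788738e-12 1.650904413175169e-11 4.087035543332007e-09 4.526787278358312e-10 5.280462913833809
t 36.6 tcp [0.4669 0.4687 0.2774] rot [-180.   -40.   -59.9] j [ 75.  29.  -2.  27. -89. -53.] F [ 0.2 -0.9 -0.4] w 0.0720 gf 0.0
shift n 3 per row [ 0.0177 -0.     -0.0211] total [ 0.0531 -0.     -0.0633]
shift n 12 per row [0.0263 0.0187 0.022 ] total [0.3157 0.2241 0.2645]
turn  n 15 per row [ 0.0039 -0.0609  0.0453] total deg [  5.3 -82.2  61.1]
shift n 8 per row [ 0.0353 -0.0063  0.0013] total [ 0.2821 -0.0502  0.0108]
shift n 3 per row [0.0255 0.     0.0214] total [0.0766 0.     0.0643]
```

Tumbler one is seated upright, its bottom at z=0.151 and its centre within 4 mm of peg 3. Now the other one.

Emit:
{"api": "apply_moves", "payload": {"targets": [[0.9, 0.0177, 0, -0.0211, 0, 0, 0], [0.9, 0.0177, 0, -0.0211, 0, 0, 0], [0.9, 0.0177, 0, -0.0211, 0, 0, 0], [0.9, 0.0263, 0.0187, 0.022, 0, 0, 0], [0.9, 0.0263, 0.0187, 0.022, 0, 0, 0], [0.9, 0.0263, 0.0187, 0.022, 0, 0, 0], [0.9, 0.0263, 0.0187, 0.022, 0, 0, 0], [0.9, 0.0263, 0.0187, 0.022, 0, 0, 0], [0.9, 0.0263, 0.0187, 0.022, 0, 0, 0], [0.9, 0.0263, 0.0187, 0.022, 0, 0, 0], [0.9, 0.0263, 0.0187, 0.022, 0, 0, 0], [0.9, 0.0263, 0.0187, 0.022, 0, 0, 0], [0.9, 0.0263, 0.0187, 0.022, 0, 0, 0], [0.9, 0.0263, 0.0187, 0.022, 0, 0, 0], [0.9, 0.0263, 0.0187, 0.022, 0, 0, 0]]}}

```text
time_s: 37.83
tcp_pos: [0.4785, -0.0038, 0.3598]
eef_rot: [179.8, -40.1, -59.8]
contact_force: [1.1, -0.4, -0.0]
gripper_width: 0.0789
gripper_force: 0.0
```

Emit:
{"api": "apply_moves", "payload": {"targets": [[0.9, 0, 0, 0, 0.0039, -0.0609, 0.0453], [0.9, 0, 0, 0, 0.0039, -0.0609, 0.0453], [0.9, 0, 0, 0, 0.0039, -0.0609, 0.0453], [0.9, 0, 0, 0, 0.0039, -0.0609, 0.0453], [0.9, 0, 0, 0, 0.0039, -0.0609, 0.0453], [0.9, 0, 0, 0, 0.0039, -0.0609, 0.0453], [0.9, 0, 0, 0, 0.0039, -0.0609, 0.0453], [0.9, 0, 0, 0, 0.0039, -0.0609, 0.0453], [0.9, 0, 0, 0, 0.0039, -0.0609, 0.0453], [0.9, 0, 0, 0, 0.0039, -0.0609, 0.0453], [0.9, 0, 0, 0, 0.0039, -0.0609, 0.0453], [0.9, 0, 0, 0, 0.0039, -0.0609, 0.0453], [0.9, 0, 0, 0, 0.0039, -0.0609, 0.0453], [0.9, 0, 0, 0, 0.0039, -0.0609, 0.0453], [0.9, 0, 0, 0, 0.0039, -0.0609, 0.0453], [0.9, 0, 0, 0, 0, 0, 0]]}}

```text
time_s: 39.17
tcp_pos: [0.4784, -0.0033, 0.3575]
eef_rot: [179.1, 50.2, -116.8]
contact_force: [-0.9, -1.6, -0.8]
gripper_width: 0.0786
gripper_force: 0.0
```

```bash
python3 - <<'E'
from tum import *
meas({"A":(.46,-.156)},capture("scene"))
m=np.array([.4305,.9026,0]);r=rpick(m,50,-1);g=np.array([.460,-.157,.037])-.0225*m
plan(r,g+[0,0,.1],g)
E
```

```text
A 315 c [ 0.4628 -0.1569] size [110.  54.] axis az 64.7 ztop 0.067
t 39.2 tcp [ 0.4788 -0.0036  0.3582] rot [ 179.5   49.9 -116.4] j [-19.  -2. -10. -51. -80.   1.] F [-0.7 -0.8  0.5] w 0.0790 gf 0.0
turn  n 1 per row [-0.0017 -0.0015 -0.0062] total deg [-0.2 -0.1 -0.6]
shift n 8 per row [ 0.0348 -0.0061  0.0016] total [ 0.2781 -0.0491  0.0127]
shift n 3 per row [0.0255 0.     0.0214] total [0.0766 0.     0.0643]
```

Emit:
{"api": "apply_moves", "payload": {"targets": [[0.9, 0, 0, 0, -0.002, -0.001, -0.006], [0.9, 0.0348, -0.0061, 0.0016, 0, 0, 0], [0.9, 0.0348, -0.0061, 0.0016, 0, 0, 0], [0.9, 0.0348, -0.0061, 0.0016, 0, 0, 0], [0.9, 0.0348, -0.0061, 0.0016, 0, 0, 0], [0.9, 0.0348, -0.0061, 0.0016, 0, 0, 0], [0.9, 0.0348, -0.0061, 0.0016, 0, 0, 0], [0.9, 0.0348, -0.0061, 0.0016, 0, 0, 0], [0.9, 0.0348, -0.0061, 0.0016, 0, 0, 0], [0.9, 0, 0, 0, 0, 0, 0], [0.9, 0, 0, 0, 0, 0, 0]]}}

```text
time_s: 40.13
tcp_pos: [0.4527, -0.175, 0.1377]
eef_rot: [-179.9, 49.9, -114.9]
contact_force: [0.4, 0.8, 0.1]
gripper_width: 0.079
gripper_force: 0.0
```

```bash
python3 - <<'E'
from tum import *
m=np.array([.4305,.9026,0]);r=rpick(m,50,-1);g=np.array([.460,-.157,.037])-.0225*m
meas({"A":(.46,-.156)},capture("scene"))
plan(r,g)
E
```

```text
A 317 c [ 0.4629 -0.1579] size [109.  54.] axis az 64.1 ztop 0.066
t 40.2 tcp [ 0.4533 -0.1747  0.1392] rot [-179.6   49.9 -114.7] j [-38.  22. -12. -50. -77.  35.] F [-0.1 -0.  -0.3] w 0.0790 gf 0.0
turn  n 1 per row [ 0.0029 -0.0012  0.006 ] total deg [ 0.3 -0.1  0.5]
shift n 3 per row [0.0269 0.0005 0.021 ] total [0.0806 0.0016 0.063 ]
```

Emit:
{"api": "apply_moves", "payload": {"targets": [[0.9, 0.02, 0.0004, 0.0157, 0, 0, 0.005], [0.9, 0.02, 0.0004, 0.0157, 0, 0, 0], [0.9, 0.02, 0.0004, 0.0157, 0, 0, 0], [0.9, 0.02, 0.0004, 0.0157, 0, 0, 0], [0.9, 0, 0, 0, 0, 0, 0], [0.9, 0, 0, 0, 0, 0, 0], [0, 0, 0, 0, 0, 0, 0], [0, 0, 0, 0, 0, 0, 0], [0, 0, 0, 0, 0, 0, 0], [0, 0, 0, 0, 0, 0, 0], [0, 0, 0, 0, 0, 0, 0], [0, 0, 0, 0, 0, 0, 0]], "newtons": 25}}

```text
time_s: 41.18
tcp_pos: [0.4521, -0.1792, 0.0393]
eef_rot: [-179.7, 49.9, -115.2]
contact_force: [4.7, -2.5, 4.2]
gripper_width: 0.0565
gripper_force: 25.0
```

```bash
python3 - <<'E'
from tum import *
s,p,r0=now(False)
w=np.array([.48,-.05,.33]);r1=rplace(-60,50,-1);up=p+[0,0,.12];p1=PEG[1]+[0,0,.25]
q=s["joints"];q1,e1,_=track(p,r0,up,r0,q);q1,e2,_=track(up,r0,w,r0,q1);q2,e3,s3=track(w,r0,w,r1,q1,20);q3,e4,_=track(w,r1,p1,r1,q2);q4,e5,_=track(p1,r1,p1-[0,0,.13],r1,q3);print(e1,e2,e3,e4,e5,s3)
plan(up,w,r1,p1)
E
```

```text
4.5102810375396984e-14 6.433416299689299e-11 1.806700899997793e-10 4.882224624580543e-10 1.1028130075807494e-09 5.343187421326068
t 41.2 tcp [ 0.4521 -0.1792  0.0393] rot [-179.7   49.9 -115.2] j [-39.  32. -14. -52. -70.  45.] F [ 4.7 -2.5  4.2] w 0.0565 gf 25.0
shift n 3 per row [-0.0306 -0.0002 -0.0258] total [-0.0918 -0.0005 -0.0773]
shift n 6 per row [-0.0356  0.005  -0.0019] total [-0.2135  0.0298 -0.0115]
turn  n 15 per row [-0.0041  0.0608 -0.0451] total deg [ -5.5  82.1 -60.9]
shift n 6 per row [-0.0281 -0.0261 -0.0062] total [-0.1685 -0.1563 -0.0369]
```

Emit:
{"api": "apply_moves", "payload": {"targets": [[0, -0.0153, 0, -0.013, 0, 0, 0], [0, -0.0306, 0, -0.0258, 0, 0, 0], [0, -0.0306, 0, -0.0258, 0, 0, 0], [0, -0.0153, 0, -0.013, 0, 0, 0], [0, -0.0305, 0.0043, -0.0016, 0, 0, 0], [0, -0.0305, 0.0043, -0.0016, 0, 0, 0], [0, -0.0305, 0.0043, -0.0016, 0, 0, 0], [0, -0.0305, 0.0043, -0.0016, 0, 0, 0], [0, -0.0305, 0.0043, -0.0016, 0, 0, 0], [0, -0.0305, 0.0043, -0.0016, 0, 0, 0], [0, -0.0305, 0.0043, -0.0016, 0, 0, 0]]}}

```text
time_s: 42.1
tcp_pos: [0.4776, -0.0483, 0.3305]
eef_rot: [180.0, 50.0, -115.4]
contact_force: [0.9, 0.9, -1.7]
gripper_width: 0.0561
gripper_force: 25.0
```

Emit:
{"api": "apply_moves", "payload": {"targets": [[0, 0, 0, 0, -0.0041, 0.0608, -0.0451], [0, 0, 0, 0, -0.0041, 0.0608, -0.0451], [0, 0, 0, 0, -0.0041, 0.0608, -0.0451], [0, 0, 0, 0, -0.0041, 0.0608, -0.0451], [0, 0, 0, 0, -0.0041, 0.0608, -0.0451], [0, 0, 0, 0, -0.0041, 0.0608, -0.0451], [0, 0, 0, 0, -0.0041, 0.0608, -0.0451], [0, 0, 0, 0, -0.0041, 0.0608, -0.0451], [0, 0, 0, 0, -0.0041, 0.0608, -0.0451], [0, 0, 0, 0, -0.0041, 0.0608, -0.0451], [0, 0, 0, 0, -0.0041, 0.0608, -0.0451], [0, 0, 0, 0, -0.0041, 0.0608, -0.0451], [0, 0, 0, 0, -0.0041, 0.0608, -0.0451], [0, 0, 0, 0, -0.0041, 0.0608, -0.0451], [0, 0, 0, 0, -0.0041, 0.0608, -0.0451], [0, 0, 0, 0, 0, 0, 0]]}}

```text
time_s: 43.43
tcp_pos: [0.477, -0.0494, 0.3273]
eef_rot: [179.4, -40.1, -59.2]
contact_force: [-0.4, 0.2, -2.2]
gripper_width: 0.0566
gripper_force: 25.0
```

```bash
python3 - <<'E'
from tum import *
r1=rplace(-60,50,-1)
plan(r1,PEG[1]+[0,.003,.25])
E
```

```text
t 43.4 tcp [ 0.477  -0.0494  0.3273] rot [179.4 -40.1 -59.2] j [ 44.  -7. -46.  42. -69. -36.] F [-0.4  0.2 -2.2] w 0.0566 gf 25.0
turn  n 1 per row [ 0.0016 -0.0011  0.0064] total deg [ 0.1 -0.1  0.6]
shift n 6 per row [-0.0279 -0.0267 -0.0066] total [-0.1672 -0.1601 -0.0394]
```

Emit:
{"api": "apply_moves", "payload": {"targets": [[0, 0, 0, 0, 0.002, -0.001, 0.006], [0, -0.0239, -0.0229, -0.0056, 0, 0, 0], [0, -0.0239, -0.0229, -0.0056, 0, 0, 0], [0, -0.0239, -0.0229, -0.0056, 0, 0, 0], [0, -0.0239, -0.0229, -0.0056, 0, 0, 0], [0, -0.0239, -0.0229, -0.0056, 0, 0, 0], [0, -0.0239, -0.0229, -0.0056, 0, 0, 0], [0, -0.0239, -0.0229, -0.0056, 0, 0, 0], [0, 0, 0, 0, 0, 0, 0], [0, 0, 0, 0, 0, 0, 0]]}}

```text
time_s: 44.27
tcp_pos: [0.5421, 0.1653, 0.2525]
eef_rot: [-179.5, -39.5, -60.6]
contact_force: [1.5, -0.3, -0.8]
gripper_width: 0.0562
gripper_force: 25.0
```

```bash
python3 - <<'E'
from tum import *
s,p,r=now(False)
for n in("scene","top"): disc(capture(n),p,p[2]+.030)
r1=rplace(-60,50,-1);plan(r1,np.array([.539,.1635,.215]),np.array([.539,.1635,.127]))
E
```

```text
disc 161 circle 0.5465 0.1582 r 27.7 mean [0.5487 0.1537 0.2832] slope [-0.044  0.041]
disc 217 circle 0.5419 0.1615 r 27.9 mean [0.5416 0.1596 0.2821] slope [0.049 0.03 ]
t 44.4 tcp [0.5414 0.1635 0.2534] rot [-179.5  -39.5  -60.7] j [ 56.  13. -34.  38. -68. -49.] F [-0.  -0.4 -1.7] w 0.0564 gf 25.0
turn  n 1 per row [-0.0007  0.0051 -0.006 ] total deg [-0.1  0.5 -0.5]
shift n 1 per row [-0.0256  0.0021  0.0286] total [-0.0256  0.0021  0.0286]
shift n 3 per row [-0.0189  0.      0.0225] total [-0.0566  0.      0.0674]
```

Emit:
{"api": "apply_moves", "payload": {"targets": [[0, 0, 0, 0, -0.001, 0.005, -0.006], [0, -0.0135, 0.002, 0.0138, 0, 0, 0], [0, -0.0135, 0.002, 0.0138, 0, 0, 0], [0, 0, 0, 0, 0, 0, 0], [0, -0.0094, 0, 0.0112, 0, 0, 0], [0, -0.0094, 0, 0.0112, 0, 0, 0], [0, -0.0094, 0, 0.0112, 0, 0, 0], [0, -0.0094, 0, 0.0112, 0, 0, 0], [0, -0.0094, 0, 0.0112, 0, 0, 0], [0, -0.0094, 0, 0.0112, 0, 0, 0], [0, 0, 0, 0, 0, 0, 0], [0, 0, 0, 0, 0, 0, 0]]}}

```text
time_s: 45.37
tcp_pos: [0.5367, 0.1639, 0.1278]
eef_rot: [179.9, -40.1, -59.8]
contact_force: [0.5, -0.1, -1.3]
gripper_width: 0.0564
gripper_force: 25.0
```

Emit:
{"api": "apply_moves", "payload": {"targets": [[0, -0.0013, 0, 0.0015, 0, 0, 0], [0, -0.0013, 0, 0.0015, 0, 0, 0], [0, 0, 0, 0, 0, 0, 0], [0, 0, 0, 0, 0, 0, 0]]}}

```text
time_s: 45.7
tcp_pos: [0.5365, 0.1646, 0.1233]
eef_rot: [180.0, -40.1, -59.9]
contact_force: [-0.1, -0.2, -1.0]
gripper_width: 0.0564
gripper_force: 25.0
```

Emit:
{"api": "apply_moves", "payload": {"targets": [[0, -0.0009, 0, 0.0011, 0, 0, 0], [0, -0.0006, 0, 0.0008, 0, 0, 0], [0, 0, 0, 0, 0, 0, 0], [0, 0, 0, 0, 0, 0, 0]]}}

```text
time_s: 46.03
tcp_pos: [0.5365, 0.1645, 0.1206]
eef_rot: [179.9, -40.1, -59.8]
contact_force: [0.1, 1.2, 1.1]
gripper_width: 0.0566
gripper_force: 25.0
```

Emit:
{"api": "apply_moves", "payload": {"targets": [[0, -0.0005, 0, 0.0006, 0, 0, 0], [0, 0, 0, 0, 0, 0, 0], [0.82, 0, 0, 0, 0, 0, 0], [0.82, 0, 0, 0, 0, 0, 0], [0.82, 0, 0, 0, 0, 0, 0], [0.82, 0, 0, 0, 0, 0, 0], [0.82, 0, 0, -0.01, 0, 0, 0], [0.82, 0, 0, -0.02, 0, 0, 0], [0.82, 0, 0, -0.035, 0, 0, 0], [0.82, 0, 0, -0.035, 0, 0, 0], [0.82, 0, 0, -0.035, 0, 0, 0], [0.82, 0, 0, -0.035, 0, 0, 0], [0.82, 0, 0, -0.035, 0, 0, 0], [0.82, 0, 0, -0.035, 0, 0, 0], [0.82, 0, 0, -0.035, 0, 0, 0], [0.82, 0, 0, 0, 0, 0, 0], [0.82, 0, 0, 0, 0, 0, 0]]}}

```text
time_s: 47.45
tcp_pos: [0.447, 0.3196, 0.3312]
eef_rot: [-180.0, -39.9, -59.8]
contact_force: [-0.3, -0.1, -1.4]
gripper_width: 0.0717
gripper_force: 0.0
```

```bash
python3 - <<'E'
from tum import *
cs,ct=capture("scene"),capture("top")
for c in(cs,ct): disc(c,(.539,.1605),.151);disc(c,(.534,.349),.151)
plan()
a=cv2.resize(cs["frame"][100:330,210:480],(400,341),interpolation=2);b=cv2.resize(ct["frame"][80:310,150:420],(400,341),interpolation=2)
cv2.imwrite("pics/final.png",np.hstack([a,b])[:,:,::-1])
E
```

```text
disc 246 circle 0.5383 0.1623 r 27.6 mean [0.5392 0.1639 0.1513] slope [-0.042 -0.048]
disc 329 circle 0.5358 0.3512 r 28.2 mean [0.5376 0.3526 0.151 ] slope [-0.06  -0.042]
disc 225 circle 0.5354 0.1638 r 28.6 mean [0.5339 0.1638 0.1495] slope [-0.01   0.008]
disc 202 circle 0.5316 0.3529 r 27.9 mean [0.5317 0.35   0.15  ] slope [0.004 0.046]
t 47.5 tcp [0.4472 0.3174 0.3294] rot [179.8 -40.1 -59.7] j [ 73.  15. -18.  28. -87. -52.] F [-0.2 -0.5 -0.1] w 0.0722 gf 0.0
```

View pics/final.png

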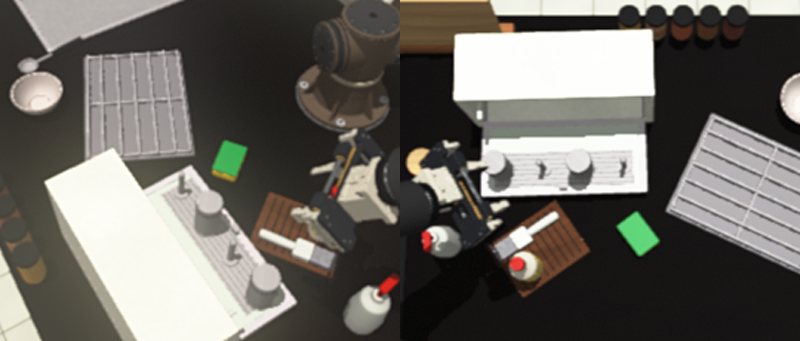

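Both tumblers stand mouth down on pegs 1 and 3, at top-crop pixels (578,160) and (494,162). The rack is empty, the soap stands upright and the brush is on the tray. I'm handing the job in.

```bash
python3 -c "
from plant import close_job
print(close_job())"
```

```text
the job is handed in; nothing more can be done
None
```

The job is done and handed in at about 48 s: the soap (upright) and brush are on the tray, the flap was clicked open and lowered under control to level, and both tumblers on the rack stand mouth down on pegs 1 and 3; no verdict came back.

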